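Exchange the sample vials in the sealed case

ROBOT

A 7-joint arm with a two-finger parallel gripper is mounted at the origin on a cart in front of the work surface, level with it; the furniture and walls round the work are solid. World frame = base frame: x ahead of the robot, y to its left, z up, the work surface at z = 0. Lengths are in m, angles in rad, forces in N, time in s.
With the tool pointing down it reaches from about 0.425 to 0.875 m from the base axis. Payload 4.7 kg.
Tool frame: the origin (TCP) lies at the very end of the fingers, on their centre line; the grasp point (between the pads) lies 19 mm behind it; z points along the fingers, y is the line along which they close (so a half turn about z gives the same grasp; the last joint's range is limited). The gripper opens to 87 mm and grips with 3 to 60 N. Pads are 19 mm wide; open, the fingers measure 117 mm over their backs; the gripper's body (75 mm by 190 mm) begins 51 mm behind the grasp point.
Start: joints at [-1.177, 0.321, -0.07, 1.45, 0.023, 1.371, -0.057], TCP at [0.241, 0.604, 0.223] pointing down, gripper open.
Joint ranges: [-2.86, 2.86], [-0.3, 2.09], [-1.38, 1.24], [0.06, 2.45], [-1.56, 4.7], [0.09, 2.05], [-2.69, 2.69]. Speed limits (rad/s): [2.57, 2.57, 3.14, 3.14, 3.14, 3.14, 3.14].

INTERFACE

Orientations are given as a rotation vector (axis times angle).
In Python, from bench import ctrl, vision gives the robot as it stands.
- The arm moves only by the tool jog_arm, never from a script. Its argument "increments" is a list of rows, each an object of numbers: "tx", "ty", "tz": the shift along the tool's x, y, z in mm; "wx", "wy", "wz": the turn, a rotation vector about the tool's x, y, z in rad; "gripper": the opening, from 0 (shut) to 1 (fully open). In form: [{"tx": .., "ty": .., "tz": .., "wx": .., "wy": .., "wz": .., "gripper": ..}, ...]. A call has exactly 5 rows; each row is the pose to reach, as a shift and turn from the pose commanded when the call began, along the tool's axes at that moment; what a row does not reach only later rows make up. A row lasts 1/12 s, in which the tool goes at most 41.7 mm and 7.16 degrees, less where a joint would pass 70% of its speed; a pose out of reach is approached as far as the arm can. A call with a gripper value outside its range is refused whole. The fingers move at their own pace and stop on an object; "grip_force" is the grip in N (left out, the last holds). Time passes only in rows, so rows that repeat a pose let the fingers close, or fill a call up. It gives the time, the measured TCP pose, the force, the opening and the grip force at its end, in the units of the state.
- ctrl.get_state(): the state, without advancing time (a new reading comes with each control period).
- vision.get_image(name): name is "scene" or "top"; returns a dict with "color" (480x640x3 uint8, blue, green, red), "fx", "fy", "cx", "cy" (pixels), "k1" (the pictures are not rectified: a ray, as slopes to the right and down, at radius r is drawn at 1 + k1 r^2 times it, then the intrinsics apply), "extrinsics" (4x4, takes a point from world to camera coordinates). Camera axes: x right, y down, z forward; pixel columns grow to the right and rows downward; lengths in m; the calibration is good to about 2 mm. A picture is of the moment at which its call begins. There is no depth.
- ctrl.close_job(): hands the job in; it is judged then, once.
Trained networks look in the newest picture that a camera, given by its name, has taken for a name from the list of things; names that differ only in an ending like _2 or _b are one class to them, and where a whole thing is asked for, a point or a joint stands for the part that bears it (a point fixed in the world has none). Each returns a list of dicts, best first, with "conf" (0 to 1); they miss things now and then, are a little off and sometimes report something else, mostly with a low value. They report only what shows in the picture. A call takes as long as a camera call.
- vision.spot_in(camera, thing): "bbox" ([left, top, right, bottom] in pixels, round what is visible of it).
The state is a dict: "time": time; "joint_positions": joint angles; "qd": joint speeds; "joint_torque": joint torques, N m; "position": TCP position; "tool_rot": TCP orientation; "ft_force": force on the tool from outside, world axes, zero at the start; "torque": the same for the moment, N m; "grip_width": opening from 0.0 (shut) to 1.0 (fully open); "grip_force": force on a finger pad.
Only numpy, scipy, OpenCV 4.12 (cv2) and the standard library are available. Lean on these libraries where they do the work, as an engineer would, in place of code of your own. Each camera call takes 0.05 s, during which the arm holds its last target. There are 200 camera calls.

TASK

Swap the vials: every empty, open one comes out of the grey case base and goes into the wooden rack, and every full one with a black cap goes from the rack into the base, each upright and fully home in a hole. Then set the clear cover over the full vials onto the base and press it down at its corners, one after another, until the seal is fully seated all the way round and the cover sits level. Let go of everything and leave the red tin and the green bangle where they are.

Things in the scene. Friction and masses are not known exactly. Their poses are not given: they have to be found in the camera images.
- rack: Fixed pale wooden block on the table, 150 (its x) x 52 x 32 mm high, with a row of four round holes along its x at -48, -16, 16, 48 mm, y = 0, 23.5 mm wide and 22 mm deep, hole floor 10 mm above the table. Full vials stand in it at the start, one hole at least is free. Origin: centre of its underside. It may stand in any of three places and at a small yaw.
- base: Fixed grey base of the storage case: a plate 184 (its x) x 98 x 10 mm that carries in its middle a block 132 x 46 mm whose top is 32 mm above the table, with four round holes, 23.5 mm wide and 22 mm deep (floor 10 mm above the table), in a row along its x at -48, -16, 16, 48 mm, y = 0. Some empty vials stand in it at the start. Origin: centre of its underside.
- cover: Loose clear plastic hood, open below, 220 g: walls 148 (its x) x 62 mm outside, 140 x 54 inside, 66 mm deep inside, flat top 70 mm above the rim; white flange at the rim 172 x 86 x 5 mm. Origin: centre of the rim's underside. Stands rim down on the table at first. Fits over the base's hole block with 4 mm to spare each side, its x along the base's x, either way round.
- cover_grip (a point): Grip point of the cover, on its axis 90 mm above the rim: in the upright white fin on the top, 64 (along the cover's x) x 10 (y) x 30 mm high, spanning 70 to 100 mm above the rim. Height of the cover's rim above the table: 18 mm resting on the unpressed seal, 11 mm fully seated.
- vial0: Full vial: glass with beads inside and a black cap: body 19.6 mm across with a tapered foot, cap 23 mm across and 14 mm high, 60 mm tall overall, 30 g. Origin: centre of its foot; z runs up to the cap. Stands in a hole of the rack at the start, its foot 10 mm above the table; absent in some runs. All full vials are alike.
- vial1: Full vial: glass with beads inside and a black cap: body 19.6 mm across with a tapered foot, cap 23 mm across and 14 mm high, 60 mm tall overall, 30 g. Origin: centre of its foot; z runs up to the cap. Stands in a hole of the rack at the start, its foot 10 mm above the table; absent in some runs. All full vials are alike.
- vial2: Full vial: glass with beads inside and a black cap: body 19.6 mm across with a tapered foot, cap 23 mm across and 14 mm high, 60 mm tall overall, 30 g. Origin: centre of its foot; z runs up to the cap. Stands in a hole of the rack at the start, its foot 10 mm above the table; absent in some runs. All full vials are alike.
- vial3: Full vial: glass with beads inside and a black cap: body 19.6 mm across with a tapered foot, cap 23 mm across and 14 mm high, 60 mm tall overall, 30 g. Origin: centre of its foot; z runs up to the cap. Stands in a hole of the rack at the start, its foot 10 mm above the table; absent in some runs. All full vials are alike.
- empty0: Empty vial: clear glass, open at the top, no cap and no beads; 19.6 mm across with a tapered foot, a slight rim at the top, 54 mm tall, 25 g. Origin: centre of its foot; z runs up. Stands in a hole of the base at the start, its foot 10 mm above the table; absent in some runs. All empty vials are alike.
- empty1: Empty vial: clear glass, open at the top, no cap and no beads; 19.6 mm across with a tapered foot, a slight rim at the top, 54 mm tall, 25 g. Origin: centre of its foot; z runs up. Stands in a hole of the base at the start, its foot 10 mm above the table; absent in some runs. All empty vials are alike.
- empty2: Empty vial: clear glass, open at the top, no cap and no beads; 19.6 mm across with a tapered foot, a slight rim at the top, 54 mm tall, 25 g. Origin: centre of its foot; z runs up. Stands in a hole of the base at the start, its foot 10 mm above the table; absent in some runs. All empty vials are alike.
- seal0 (a joint): Black rubber gasket corner of the base, 18 x 16 mm, centred at x = 77, y = 34 mm in the base's frame, its top 18 mm above the table at 0. Value: how far it is pressed down, 0 to 0.007 m (bottomed). Gives way at 6.5 N on itself (about 10 N on the cover's top corner above it) and stays where left; the cover rocks while corners differ.
- cover_corner0 (a point): Spot on the cover's flat top near a corner, a small white dot, at x = 60, y = 22, z = 70 mm in the cover's frame: the place to press that corner.
- seal1 (a joint): Black rubber gasket corner of the base, 18 x 16 mm, centred at x = 77, y = -34 mm in the base's frame, its top 18 mm above the table at 0. Value: how far it is pressed down, 0 to 0.007 m (bottomed). Gives way at 6.5 N on itself (about 10 N on the cover's top corner above it) and stays where left; the cover rocks while corners differ.
- cover_corner1 (a point): Spot on the cover's flat top near a corner, a small white dot, at x = 60, y = -22, z = 70 mm in the cover's frame: the place to press that corner.
- seal2 (a joint): Black rubber gasket corner of the base, 18 x 16 mm, centred at x = -77, y = -34 mm in the base's frame, its top 18 mm above the table at 0. Value: how far it is pressed down, 0 to 0.007 m (bottomed). Gives way at 6.5 N on itself (about 10 N on the cover's top corner above it) and stays where left; the cover rocks while corners differ.
- cover_corner2 (a point): Spot on the cover's flat top near a corner, a small white dot, at x = -60, y = -22, z = 70 mm in the cover's frame: the place to press that corner.
- seal3 (a joint): Black rubber gasket corner of the base, 18 x 16 mm, centred at x = -77, y = 34 mm in the base's frame, its top 18 mm above the table at 0. Value: how far it is pressed down, 0 to 0.007 m (bottomed). Gives way at 6.5 N on itself (about 10 N on the cover's top corner above it) and stays where left; the cover rocks while corners differ.
- cover_corner3 (a point): Spot on the cover's flat top near a corner, a small white dot, at x = -60, y = 22, z = 70 mm in the cover's frame: the place to press that corner.
- ink_tin: Bystander: round red tin 60 mm across, 20 mm high, loose. Origin: centre of its underside.
- bangle_0: Bystander: light green bangle 74 mm across, 9 mm high, loose. Origin: centre of its underside.

How it is judged:
On the way, in this order (a step that is already met when the one before it is completed fails the run):
1. every full vial stands fully home in a hole of the base and every empty one in a hole of the rack (x of vial0 in the frame of base between -0.055 and 0.055 m and y of vial0 in the frame of base between -0.006 and 0.006 m and z of vial0 in the frame of base between 0.004 and 0.016 m and angle between each of vial0, vial1, vial2, vial3, empty0, empty1, empty2's own z axis and vertical below 0.22 rad and x of vial1 in the frame of base between -0.055 and 0.055 m and y of vial1 in the frame of base between -0.006 and 0.006 m and z of vial1 in the frame of base between 0.004 and 0.016 m and x of vial2 in the frame of base between -0.055 and 0.055 m and y of vial2 in the frame of base between -0.006 and 0.006 m and z of vial2 in the frame of base between 0.004 and 0.016 m and x of vial3 in the frame of base between -0.055 and 0.055 m and y of vial3 in the frame of base between -0.006 and 0.006 m and z of vial3 in the frame of base between 0.004 and 0.016 m and x of empty0 in the frame of rack between -0.055 and 0.055 m and y of empty0 in the frame of rack between -0.006 and 0.006 m and z of empty0 in the frame of rack between 0.004 and 0.016 m and x of empty1 in the frame of rack between -0.055 and 0.055 m and y of empty1 in the frame of rack between -0.006 and 0.006 m and z of empty1 in the frame of rack between 0.004 and 0.016 m and x of empty2 in the frame of rack between -0.055 and 0.055 m and y of empty2 in the frame of rack between -0.006 and 0.006 m and z of empty2 in the frame of rack between 0.004 and 0.016 m), for 0.2 s.
2. the cover is set over the vials and rests on the base's seal (all of step 1 and horizontal distance between cover and base below 0.01 m and angle between the x axis of cover and the x axis of base, either way round below 0.12 rad and angle between cover's own z axis and vertical below 0.2 rad and z of cover in the frame of base below 0.023 m), for 0.2 s.
3. all four corners of the seal are pressed home and the cover is level (all of step 1 and horizontal distance between cover and base below 0.01 m and angle between the x axis of cover and the x axis of base, either way round below 0.12 rad and angle between cover's own z axis and vertical below 0.2 rad and z of cover in the frame of base below 0.0135 m and angle between cover's own z axis and vertical below 0.04 rad and value of joint each of seal0, seal1, seal2, seal3 above 0.0055 m), for 0.2 s.
At the end, for the whole second after the job is handed in: Full vials in holes of the base, empty ones of the rack, foot within 6 mm of the floor, upright within 0.22 rad; cover on the base: centre within 10 mm, along it within 0.12 rad, level within 0.04 rad, rim below 13.5 mm; each seal corner down more than 5.5 of 7 mm; at rest (all of step 3 and linear speed of each of vial0, vial1, vial2, vial3, empty0, empty1, empty2, cover below 0.02 m/s); the robot touches nothing.
It fails at once if the ink tin or the bangle is shoved aside by more than 30 mm (distance of any of ink_tin, bangle_0 from where it was at the start of the episode above 0.03 m).
Of vial0, vial1, vial2, vial3 only 2 to 3 are there at a start; the rules pass over those that are not, and their reading is None.
Of empty0, empty1, empty2 only 1 to 2 are there at a start; the rules pass over those that are not, and their reading is None.
At some moment in a run one of cover may be knocked a few centimetres aside while the robot is not near it.
It also fails if it takes over 210 s, if anything falls off the work surface, if the arm or the gripper's body presses on something with over 40 N, if the wrist force passes 120 N, or if a joint passes its speed limit or range.

## Working session

There is one attempt and no reset: what is moved stays moved. The work goes in short steps, Python scripts to look and compute and a tool call to move; the robot and the scene stay as the last step left them, time stands still between calls to the robot, and variables do not carry over. Pictures are saved under pics/ and viewed, at most 14 in all, crops included, and the job is handed in when it is done.

Besides the shell and the picture viewer there is one more tool, called after "Emit:" by a JSON object that holds its "method" and its "body", one argument or row to a line. jog_arm: Moves the arm, as the interface text tells. Its arguments: {"type":"object","properties":{"increments":{"type":"array"},"grip_force":{"type":"number"}},"required":["increments"]}

```bash
mkdir -p pics; ls; cat > h.py <<'E'
import numpy as np, cv2, sys
from bench import ctrl, vision
def im(n,save=None):
    d=vision.get_image(n)
    if save: cv2.imwrite('pics/'+save,d['color'])
    return d
def ray(d,u,v):
    x=(u-d['cx'])/d['fx'];y=(v-d['cy'])/d['fy']
    a,b=x,y
    for _ in range(20):
        s=1+d['k1']*(a*a+b*b);a,b=x/s,y/s
    E=np.array(d['extrinsics']);R,t=E[:3,:3],E[:3,3]
    return -R.T@t, R.T@np.array([a,b,1])
def px2w(d,u,v,z):
    o,r=ray(d,u,v); return o+r*(z-o[2])/r[2]
def w2px(d,p):
    E=np.array(d['extrinsics']);c=E[:3,:3]@np.array(p)+E[:3,3]
    a,b=c[:2]/c[2];s=1+d['k1']*(a*a+b*b)
    return np.array([d['fx']*a*s+d['cx'],d['fy']*b*s+d['cy']])
E
python3 - <<'E'
from h import *
for n in('scene','top'):
    d=im(n,n+'0.png'); print(n,d['fx'],d['k1'],np.round(np.array(d['extrinsics']),3).tolist())
    for t in('rack','base','cover','cover_grip','vial0','empty0','ink_tin','bangle_0','seal0','cover_corner0'):
        print(t,[(np.round(b['bbox']).tolist(),round(b['conf'],2)) for b in vision.spot_in(n,t)][:5])
print(ctrl.get_state())
E
```

```text
pics
scene 571.2193944433436 -0.04899876311606515 [[0.862, -0.506, -0.016, -0.472], [-0.24, -0.38, -0.893, 0.238], [0.446, 0.774, -0.449, 0.786], [0.0, 0.0, 0.0, 1.0]]
rack [([240.0, 266.0, 316.0, 321.0], 0.61)]
base [([294.0, 333.0, 428.0, 417.0], 0.55), ([252.0, 274.0, 270.0, 303.0], 0.27)]
cover [([188.0, 206.0, 277.0, 271.0], 0.68)]
cover_grip [([188.0, 213.0, 273.0, 269.0], 0.79)]
vial0 [([283.0, 266.0, 291.0, 288.0], 0.64), ([254.0, 278.0, 268.0, 300.0], 0.61), ([270.0, 269.0, 280.0, 293.0], 0.6), ([190.0, 208.0, 280.0, 268.0], 0.46)]
empty0 [([405.0, 347.0, 422.0, 358.0], 0.69), ([284.0, 263.0, 290.0, 288.0], 0.19)]
ink_tin [([342.0, 227.0, 362.0, 247.0], 0.83), ([190.0, 213.0, 275.0, 266.0], 0.67), ([371.0, 257.0, 408.0, 277.0], 0.39)]
bangle_0 [([373.0, 258.0, 409.0, 275.0], 0.7)]
seal0 [([300.0, 370.0, 313.0, 383.0], 0.55), ([334.0, 395.0, 349.0, 405.0], 0.53), ([405.0, 347.0, 420.0, 360.0], 0.41)]
cover_corner0 [([189.0, 210.0, 277.0, 268.0], 0.66), ([404.0, 345.0, 418.0, 358.0], 0.29)]
top 624.2182527211372 -0.03460460266681892 [[0.005, -1.0, -0.016, 0.071], [-0.998, -0.0
[... 870 characters left out ...]
ns': array([-1.17691801,  0.32098524, -0.07009635,  1.45051993,  0.02260186,
        1.37078746, -0.05692128]), 'qd': array([-1.02606782e-04, -5.14936974e-04, -5.32546355e-04,  1.61535012e-03,
        2.02108666e-04,  5.54144443e-05,  3.01291392e-03]), 'joint_torque': array([-6.01050397e-04, -4.91124451e+01, -4.03522253e-01, -3.12777328e+01,
       -6.37478312e-02,  3.37825518e-02,  2.01315640e-05]), 'position': array([0.24099623, 0.60368943, 0.22258607]), 'tool_rot': array([5.92971441e-01, 3.08505952e+00, 1.21288683e-04]), 'ft_force': array([-0.21132529, -0.49713535, -0.23633719]), 'torque': array([-0.04221139, -0.05417556,  0.09173782]), 'grip_force': 0.0, 'grip_width': 1.0041415018884432}
```

```bash
python3 - <<'E'
import cv2
a=cv2.imread('pics/top0.png')[200:335,165:485]
b=cv2.imread('pics/scene0.png')[195:425,180:440]
cv2.imwrite('pics/a.png',cv2.resize(a,(800,338),interpolation=cv2.INTER_CUBIC))
cv2.imwrite('pics/b.png',cv2.resize(b,(678,600),interpolation=cv2.INTER_CUBIC))
E
```

```text
(no output)
```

View pics/a.png

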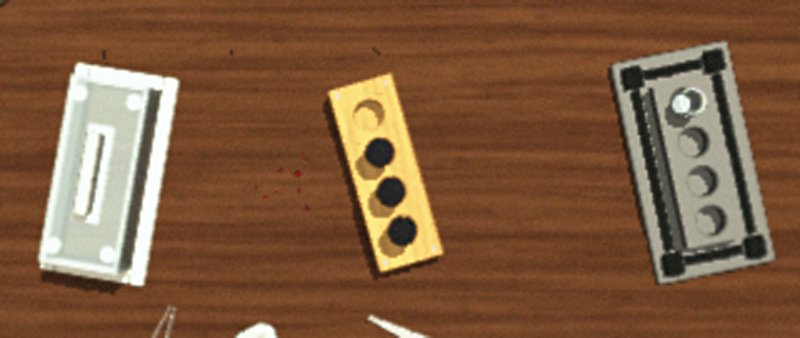

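View pics/b.png

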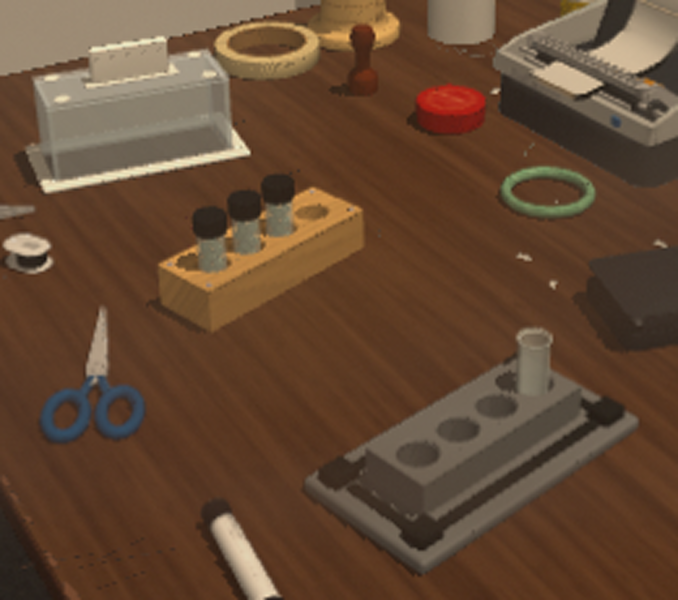

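```bash
cat > fit.py <<'E'
from h import *
def blobs(d,box,f,amin=20,amax=400):
    u0,v0,u1,v1=box;c=d['color'][v0:v1,u0:u1].astype(float)
    n,l,s,k=cv2.connectedComponentsWithStats(f(c).astype(np.uint8),connectivity=4)
    return [(k[i]+[u0,v0],s[i]) for i in range(1,n) if amin<=s[i,4]<=amax]
def rig(A,B): # 2D A->B: returns t, yaw, resid
    A=np.array(A,float);B=np.array(B,float);a,b=A.mean(0),B.mean(0);H=(A-a).T@(B-b)
    th=np.arctan2(H[0,1]-H[1,0],H[0,0]+H[1,1]);R=np.array([[np.cos(th),-np.sin(th)],[np.sin(th),np.cos(th)]])
    return b-R@a,th,np.linalg.norm((B-(A-a)@R.T-b),axis=1)
E
python3 - <<'E'
from fit import *
d=im('top')
print('cam',-np.array(d['extrinsics'])[:3,:3].T@np.array(d['extrinsics'])[:3,3])
dark=lambda t:(lambda c:c.max(2)<t)
for b in blobs(d,(290,225,350,315),dark(45)): print('cap',b, px2w(d,*b[0],.07).round(4))
for b in blobs(d,(400,210,480,320),dark(45),8): print('base dark',b, px2w(d,*b[0],.018).round(4))
yel=lambda c:(c[...,2]>150)&(c[...,2]-c[...,0]>60)
for b in blobs(d,(285,220,355,320),yel,300,9000):
    print(b)
m=yel(d['color'].astype(float)).astype(np.uint8); m[:220]=0;m[320:]=0;m[:,:285]=0;m[:,355:]=0
r=cv2.minAreaRect(cv2.findNonZero(m)); print(r,[px2w(d,*q,.032).round(4).tolist() for q in cv2.boxPoints(r)])
wh=lambda c:c.min(2)>225
for b in blobs(d,(170,215,250,325),wh,4,3000): print('w',b,px2w(d,*b[0],.07).round(4))
E
```

```text
cam [0.50337613 0.05254648 1.28505787]
cap (array([316.29333333, 260.49333333]), array([22, 31, 10, 10, 75], dtype=int32)) [0.5236 0.0672 0.07  ]
cap (array([320.78666667, 276.36      ]), array([26, 47, 10, 10, 75], dtype=int32)) [0.4928 0.0583 0.07  ]
cap (array([325.4875, 291.9   ]), array([31, 62, 10, 11, 80], dtype=int32)) [0.4628 0.0491 0.07  ]
base dark (array([449.56603774, 224.13207547]), array([46, 10,  8,  9, 53], dtype=int32)) [ 0.5994 -0.2026  0.018 ]
base dark (array([433.26315789, 227.43859649]), array([23, 14, 22,  7, 57], dtype=int32)) [ 0.5925 -0.1695  0.018 ]
base dark (array([417.55932203, 230.84745763]), array([14, 17,  8,  9, 59], dtype=int32)) [ 0.5855 -0.1375  0.018 ]
base dark (array([457.77333333, 260.08666667]), array([ 50,  20,  16,  62, 150], dtype=int32)) [ 0.5265 -0.2186  0.018 ]
base dark (array([425.66863905, 268.69230769]), array([ 18,  27,  16,  63, 169], dtype=int32)) [ 0.5088 -0.1535  0.018 ]
base dark (array([466.42105263, 298.29824561]), array([63, 84,  8,  9, 57], dtype=int32)) [ 0.4496 -0.2353  0.018 ]
base dark (array([449.71153846, 301.46153846]), array([39, 89, 22,  6, 52], dtype=int32)) [ 0.4431 -0.2015  0.018 ]
base dark (array([433.61666667, 305.05      ]), array([30, 91,  8,  9, 60], dtype=int32)) [ 0.4358 -0.169   0.018 ]
(array([318.5653221 , 266.87718242]), array([  11,    9,   47,   80, 1661], dtype=int32))
((318.88641357421875, 268.32476806640625), (75.76000213623047, 26.87999725341797), 73.73979187011719) [[0.5738, 0.11, 0.032], [0.5891, 0.0581, 0.032], [0.4438, 0.0152, 0.032], [0.4285, 0.0666, 0.032]]
w (array([212.43526171, 264.91092746]), array([  11,   11,   55,   88, 1089], dtype=int32)) [0.5139 0.2698 0.07  ]
w (array([202.23024055, 267.7628866 ]), array([ 25,  34,  16,  41, 291], dtype=int32)) [0.5083 0.2897 0.07  ]
w (array([214.6, 311.2]), array([44, 95,  2,  3,  5], dtype=int32)) [0.4242 0.2642 0.07  ]
```

```bash
cat > plan.py <<'E'
from h import *
from scipy.spatial.transform import Rotation as R
RC,RY=np.array([.5085,.0627]),.289
BC,BY=np.array([.5176,-.1863]),.211
def hole(o,y,s): return o+s*np.array([np.cos(y),np.sin(y)])
rack=lambda s:hole(RC,RY,s); base=lambda s:hole(BC,BY,s)
def down(yang): # tool down, y axis at world angle yang
    y=np.array([np.cos(yang),np.sin(yang),0]);z=np.array([0,0,-1.]);return R.from_matrix(np.stack([np.cross(y,z),y,z],1))
def plan(wps,pr=True):
    "wps: (x,y,z,yang); prints the call row for each, chained from the present pose"
    s=ctrl.get_state();p=s['position'];q=R.from_rotvec(s['tool_rot'])
    print('now',np.round(p,4),'yang',round(np.arctan2(*q.as_matrix()[1::-1,1]),3),'F',np.round(s['ft_force'],1),'w',round(s['grip_width'],3),'t',s['time'],'j',np.round(s['joint_positions'],2))
    for w in wps:
        t=np.array(w[:3],float);g=down(w[3])
        d=q.inv().apply(t-p)*1000;r=(q.inv()*g).as_rotvec()
        print('t',np.round(d,1),'w',np.round(r,3)); p,q=t,g
E
python3 - <<'E'
from plan import *
b=base(.048);k=BY-np.pi/2
print(b,rack(.048))
plan([(.36,.45,.2,.5),(.5,.26,.2,-.2),(.57,.0,.18,-.9),(*b,.14,k),(*b,.036,k)])
E
```

```text
[ 0.56453545 -0.17624698] [0.55450941 0.0763797 ]
now [0.241  0.6037 0.2226] yang 1.191 F [0.5 0.3 0.6] w 0.998 t 1.15 j [-1.18  0.32 -0.07  1.45  0.02  1.37 -0.06]
t [-167.5  -98.6   22.6] w [0.    0.    0.691]
t [-233.9   31.8    0. ] w [0.  0.  0.7]
t [-240.9  120.3   20. ] w [0.  0.  0.7]
t [-113.8  134.7   40. ] w [0.   0.   0.46]
t [  0.   0. 104.] w [0. 0. 0.]
```

Emit:
{"method": "jog_arm", "body": {
  "increments": [
    {"tx":-40,"ty":-20,"tz":5,"wz":0.12},
    {"tx":-75,"ty":-40,"tz":10,"wz":0.24},
    {"tx":-110,"ty":-60,"tz":15,"wz":0.36},
    {"tx":-140,"ty":-80,"tz":20,"wz":0.48},
    {"tx":-168,"ty":-99,"tz":23,"wz":0.6}
  ]
}}

```text
validation failed for argument at $.in...
```

```bash
python3 - <<'E'
from plan import *
b=base(.048);k=BY-np.pi/2
plan([(.46,.27,.2,.05),(.55,.08,.19,-.55),(*b,.14,-1.0),(*b,.14,k),(*b,.036,k)])
E
```

```text
now [0.241  0.6037 0.2226] yang 1.191 F [0.5 0.3 0.6] w 0.998 t 1.15 j [-1.18  0.32 -0.07  1.45  0.02  1.37 -0.06]
t [-327.1 -228.7   22.6] w [ 0.    -0.     1.141]
t [-194.3   80.4   10. ] w [0.  0.  0.6]
t [-210.9  146.3   50. ] w [0.   0.   0.45]
t [0. 0. 0.] w [0.   0.   0.36]
t [  0.   0. 104.] w [0. 0. 0.]
```

Emit:
{"method": "jog_arm", "body": {
  "increments": [
    {"tx":-40,"ty":-20,"tz":5,"wx":0,"wy":0,"wz":0.12,"gripper":1},
    {"tx":-75,"ty":-40,"tz":10,"wx":0,"wy":0,"wz":0.24,"gripper":1},
    {"tx":-110,"ty":-60,"tz":15,"wx":0,"wy":0,"wz":0.36,"gripper":1},
    {"tx":-140,"ty":-80,"tz":20,"wx":0,"wy":0,"wz":0.48,"gripper":1},
    {"tx":-168,"ty":-99,"tz":23,"wx":0,"wy":0,"wz":0.6,"gripper":1}
  ],
  "grip_force": 15
}}

```text
time: 1.57
position: [0.362, 0.4468, 0.1991]
tool_rot: [1.489, 2.766, -0.001]
ft_force: [1.3, 0.0, 0.5]
grip_width: 0.999
grip_force: 0.0
```

```bash
python3 - <<'E'
from plan import *
b=base(.048);k=BY-np.pi/2
plan([(.46,.27,.2,.05),(.55,.08,.19,-.55),(*b,.14,-1.0),(*b,.14,k),(*b,.036,k)])
E
```

```text
now [0.362  0.4468 0.1991] yang 0.583 F [1.3 0.  0.5] w 0.999 t 1.5667 j [-1.02  0.17  0.09  1.68 -0.02  1.29 -0.34]
t [-201.6  -15.6   -0.7] w [0.    0.001 0.533]
t [-194.3   80.4   10. ] w [0.  0.  0.6]
t [-210.9  146.3   50. ] w [0.   0.   0.45]
t [0. 0. 0.] w [0.   0.   0.36]
t [  0.   0. 104.] w [0. 0. 0.]
```

Emit:
{"method": "jog_arm", "body": {
  "increments": [
    {"tx":-40,"ty":-3,"tz":0,"wx":0,"wy":0,"wz":0.11,"gripper":1},
    {"tx":-80,"ty":-6,"tz":0,"wx":0,"wy":0,"wz":0.22,"gripper":1},
    {"tx":-120,"ty":-9,"tz":0,"wx":0,"wy":0,"wz":0.33,"gripper":1},
    {"tx":-160,"ty":-12,"tz":0,"wx":0,"wy":0,"wz":0.43,"gripper":1},
    {"tx":-200,"ty":-15,"tz":0,"wx":0,"wy":0,"wz":0.53,"gripper":1}
  ]
}}

```text
time: 1.98
position: [0.46, 0.2733, 0.1999]
tool_rot: [-2.158, -2.283, -0.002]
ft_force: [0.8, 0.1, 0.8]
grip_width: 0.999
grip_force: 0.0
```

Emit:
{"method": "jog_arm", "body": {
  "increments": [
    {"tx":-38,"ty":16,"tz":2,"wx":0,"wy":0,"wz":0.12,"gripper":1},
    {"tx":-76,"ty":32,"tz":4,"wx":0,"wy":0,"wz":0.24,"gripper":1},
    {"tx":-114,"ty":48,"tz":6,"wx":0,"wy":0,"wz":0.36,"gripper":1},
    {"tx":-154,"ty":64,"tz":8,"wx":0,"wy":0,"wz":0.48,"gripper":1},
    {"tx":-194,"ty":80,"tz":10,"wx":0,"wy":0,"wz":0.6,"gripper":1}
  ]
}}

```text
time: 2.4
position: [0.5504, 0.0871, 0.1901]
tool_rot: [-2.737, -1.542, -0.002]
ft_force: [1.2, -0.3, -0.2]
grip_width: 1.0
grip_force: 0.0
```

Emit:
{"method": "jog_arm", "body": {
  "increments": [
    {"tx":-30,"ty":21,"tz":7,"wx":0,"wy":0,"wz":0.1,"gripper":0.7},
    {"tx":-60,"ty":42,"tz":14,"wx":0,"wy":0,"wz":0.2,"gripper":0.7},
    {"tx":-90,"ty":63,"tz":21,"wx":0,"wy":0,"wz":0.3,"gripper":0.7},
    {"tx":-120,"ty":84,"tz":28,"wx":0,"wy":0,"wz":0.4,"gripper":0.7},
    {"tx":-150,"ty":105,"tz":35,"wx":0,"wy":0,"wz":0.5,"gripper":0.7}
  ]
}}

```text
time: 2.82
position: [0.5629, -0.0953, 0.1547]
tool_rot: [-3.033, -0.818, -0.002]
ft_force: [-0.0, 0.2, -0.4]
grip_width: 0.736
grip_force: 0.0
```

```bash
python3 - <<'E'
from plan import *
b=base(.048);k=BY-np.pi/2
plan([(*b,.13,k),(*b,.036,k)])
E
```

```text
now [ 0.5629 -0.0953  0.1547] yang -1.044 F [-0.   0.2 -0.4] w 0.736 t 2.8167 j [-0.44  0.22  0.64  1.76 -0.14  1.2  -0.8 ]
t [-39.3  70.7  24.7] w [-0.    -0.001  0.316]
t [ 0.  0. 94.] w [0. 0. 0.]
```

Emit:
{"method": "jog_arm", "body": {
  "increments": [
    {"tx":-10,"ty":18,"tz":6,"wx":0,"wy":0,"wz":0.1,"gripper":0.7},
    {"tx":-20,"ty":36,"tz":12,"wx":0,"wy":0,"wz":0.2,"gripper":0.7},
    {"tx":-30,"ty":54,"tz":18,"wx":0,"wy":0,"wz":0.32,"gripper":0.7},
    {"tx":-39,"ty":71,"tz":25,"wx":0,"wy":0,"wz":0.316,"gripper":0.7},
    {"tx":-39,"ty":71,"tz":25,"wx":0,"wy":0,"wz":0.316,"gripper":0.7}
  ]
}}

```text
time: 3.23
position: [0.5636, -0.1798, 0.1288]
tool_rot: [3.121, 0.329, -0.003]
ft_force: [-0.9, -0.0, 0.1]
grip_width: 0.701
grip_force: 0.0
```

Emit:
{"method": "jog_arm", "body": {
  "increments": [
    {"tx":0,"ty":0,"tz":25,"wx":0,"wy":0,"wz":0,"gripper":0.7},
    {"tx":0,"ty":0,"tz":45,"wx":0,"wy":0,"wz":0,"gripper":0.7},
    {"tx":0,"ty":0,"tz":65,"wx":0,"wy":0,"wz":0,"gripper":0.7},
    {"tx":0,"ty":0,"tz":80,"wx":0,"wy":0,"wz":0,"gripper":0.7},
    {"tx":0,"ty":0,"tz":90,"wx":0,"wy":0,"wz":0,"gripper":0.7}
  ]
}}

```text
time: 3.65
position: [0.5646, -0.1733, 0.0381]
tool_rot: [-3.122, -0.34, 0.003]
ft_force: [0.2, 0.7, 0.1]
grip_width: 0.703
grip_force: 0.0
```

```bash
python3 - <<'E'
from plan import *
b=base(.048);k=BY-np.pi/2
plan([(*b,.036,k)])
d=im('scene');u,v=w2px(d,(*b,.04)).astype(int);print(u,v)
for i in range(4):
    q=base([-.048,-.016,.016,.048][i]); x,y=w2px(d,(*q,.032)).round().astype(int); cv2.circle(d['color'],(x,y),1,(0,0,255),-1)
cv2.imwrite('pics/c.png',cv2.resize(d['color'][v-90:v+70,u-120:u+60],(675,600),interpolation=cv2.INTER_CUBIC))
E
```

```text
now [ 0.5646 -0.1733  0.0381] yang -1.354 F [0.2 0.7 0.1] w 0.703 t 3.65 j [-0.3   0.42  0.67  1.82 -0.3   1.01 -0.86]
t [-0.7  2.9  2.1] w [-0.001  0.002  0.006]
383 337
```

View pics/c.png

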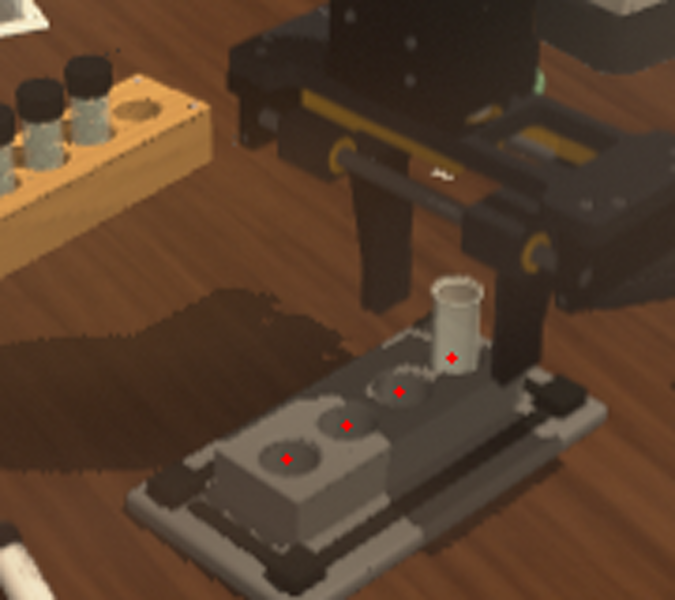

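Emit:
{"method": "jog_arm", "body": {
  "increments": [
    {"tx":-1,"ty":3,"tz":2,"wx":0,"wy":0,"wz":0,"gripper":0.5},
    {"tx":-1,"ty":3,"tz":2,"wx":0,"wy":0,"wz":0,"gripper":0.3},
    {"tx":-1,"ty":3,"tz":2,"wx":0,"wy":0,"wz":0,"gripper":0.1},
    {"tx":-1,"ty":3,"tz":2,"wx":0,"wy":0,"wz":0,"gripper":0.1},
    {"tx":-1,"ty":3,"tz":2,"wx":0,"wy":0,"wz":0,"gripper":0.1}
  ],
  "grip_force": 15
}}

```text
time: 4.12
position: [0.5656, -0.1779, 0.0386]
tool_rot: [3.123, 0.338, 0.003]
ft_force: [-0.2, -1.0, -0.0]
grip_width: 0.405
grip_force: 0.0
```

Emit:
{"method": "jog_arm", "body": {
  "increments": [
    {"tx":0,"ty":0,"tz":0,"wx":0,"wy":0,"wz":0,"gripper":0.1},
    {"tx":0,"ty":0,"tz":0,"wx":0,"wy":0,"wz":0,"gripper":0.1},
    {"tx":0,"ty":0,"tz":0,"wx":0,"wy":0,"wz":0,"gripper":0.1},
    {"tx":0,"ty":0,"tz":-2,"wx":0,"wy":0,"wz":0,"gripper":0.1},
    {"tx":0,"ty":0,"tz":-6,"wx":0,"wy":0,"wz":0,"gripper":0.1}
  ]
}}

```text
time: 4.53
position: [0.5645, -0.1777, 0.0434]
tool_rot: [-3.123, -0.338, 0.002]
ft_force: [-0.1, 0.7, 0.0]
grip_width: 0.215
grip_force: 15.0
```

```bash
python3 - <<'E'
from plan import *
b=base(.048);k=BY-np.pi/2;r=rack(.048);kr=RY-np.pi/2
plan([(*b,.14,k),((b[0]+r[0])/2,(b[1]+r[1])/2,.14,k+.04),(*r,.14,kr),(*r,.037,kr)])
E
```

```text
now [ 0.5645 -0.1777  0.0434] yang -1.355 F [-0.1  0.7  0. ] w 0.215 t 4.5333 j [-0.3   0.41  0.68  1.81 -0.3   1.02 -0.86]
t [  0.3  -1.4 -96.6] w [-0.     0.001  0.005]
t [  21.6 -124.6    0. ] w [ 0.    0.   -0.04]
t [  26.5 -123.6    0. ] w [ 0.     0.    -0.038]
t [  0.   0. 103.] w [0. 0. 0.]
```

Emit:
{"method": "jog_arm", "body": {
  "increments": [
    {"tx":0,"ty":0,"tz":-15,"wx":0,"wy":0,"wz":0,"gripper":0.1},
    {"tx":0,"ty":0,"tz":-35,"wx":0,"wy":0,"wz":0,"gripper":0.1},
    {"tx":0,"ty":0,"tz":-60,"wx":0,"wy":0,"wz":0,"gripper":0.1},
    {"tx":0,"ty":0,"tz":-85,"wx":0,"wy":0,"wz":0,"gripper":0.1},
    {"tx":0,"ty":0,"tz":-97,"wx":0,"wy":0,"wz":0,"gripper":0.1}
  ]
}}

```text
time: 4.95
position: [0.5664, -0.1786, 0.1441]
tool_rot: [3.122, 0.338, 0.007]
ft_force: [0.6, -0.5, 0.2]
grip_width: 0.22
grip_force: 15.0
```

Emit:
{"method": "jog_arm", "body": {
  "increments": [
    {"tx":4,"ty":-22,"tz":0,"wx":0,"wy":0,"wz":-0.01,"gripper":0.1},
    {"tx":9,"ty":-50,"tz":0,"wx":0,"wy":0,"wz":-0.02,"gripper":0.1},
    {"tx":14,"ty":-80,"tz":0,"wx":0,"wy":0,"wz":-0.03,"gripper":0.1},
    {"tx":19,"ty":-106,"tz":0,"wx":0,"wy":0,"wz":-0.03,"gripper":0.1},
    {"tx":22,"ty":-126,"tz":0,"wx":0,"wy":0,"wz":-0.04,"gripper":0.1}
  ]
}}

```text
time: 5.37
position: [0.5591, -0.047, 0.1404]
tool_rot: [-3.114, -0.404, 0.0]
ft_force: [-0.2, 0.8, -0.2]
grip_width: 0.218
grip_force: 15.0
```

Emit:
{"method": "jog_arm", "body": {
  "increments": [
    {"tx":6,"ty":-25,"tz":0,"wx":0,"wy":0,"wz":-0.01,"gripper":0.1},
    {"tx":12,"ty":-55,"tz":0,"wx":0,"wy":0,"wz":-0.02,"gripper":0.1},
    {"tx":18,"ty":-85,"tz":0,"wx":0,"wy":0,"wz":-0.03,"gripper":0.1},
    {"tx":23,"ty":-110,"tz":0,"wx":0,"wy":0,"wz":-0.04,"gripper":0.1},
    {"tx":26,"ty":-124,"tz":0,"wx":0,"wy":0,"wz":-0.04,"gripper":0.1}
  ]
}}

```text
time: 5.78
position: [0.5524, 0.0809, 0.1403]
tool_rot: [-3.104, -0.47, 0.001]
ft_force: [0.1, 0.4, -0.8]
grip_width: 0.218
grip_force: 15.0
```

Emit:
{"method": "jog_arm", "body": {
  "increments": [
    {"tx":0,"ty":0,"tz":0,"wx":0,"wy":0,"wz":0,"gripper":0.1},
    {"tx":0,"ty":0,"tz":0,"wx":0,"wy":0,"wz":0,"gripper":0.1},
    {"tx":0,"ty":0,"tz":0,"wx":0,"wy":0,"wz":0,"gripper":0.1},
    {"tx":0,"ty":0,"tz":0,"wx":0,"wy":0,"wz":0,"gripper":0.1},
    {"tx":0,"ty":0,"tz":0,"wx":0,"wy":0,"wz":0,"gripper":0.1}
  ]
}}

```text
time: 6.2
position: [0.5533, 0.0748, 0.1407]
tool_rot: [3.108, 0.459, 0.0]
ft_force: [0.0, 0.0, 0.5]
grip_width: 0.22
grip_force: 15.0
```

```bash
python3 - <<'E'
from plan import *
r=rack(.048);kr=RY-np.pi/2
plan([(*r,.08,kr),(*r,.037,kr)])
d=im('scene');u,v=w2px(d,(*r,.08)).astype(int)
x,y=w2px(d,(*r,.032)).round().astype(int); cv2.circle(d['color'],(x,y),1,(0,0,255),-1)
p=ctrl.get_state()['position'];x,y=w2px(d,(*p[:2],p[2]-.027)).round().astype(int); cv2.circle(d['color'],(x,y),1,(0,255,0),-1)
cv2.imwrite('pics/d.png',cv2.resize(d['color'][v-60:v+60,u-70:u+70],(700,600),interpolation=cv2.INTER_CUBIC))
E
```

```text
now [0.5533 0.0748 0.1407] yang -1.278 F [0.  0.  0.5] w 0.22 t 6.2 j [-0.7   0.2   0.58  1.81 -0.12  1.17 -1.36]
t [ 1.6 -1.2 60.7] w [ 0.    -0.     0.004]
t [ 0.  0. 43.] w [0. 0. 0.]
```

View pics/d.png

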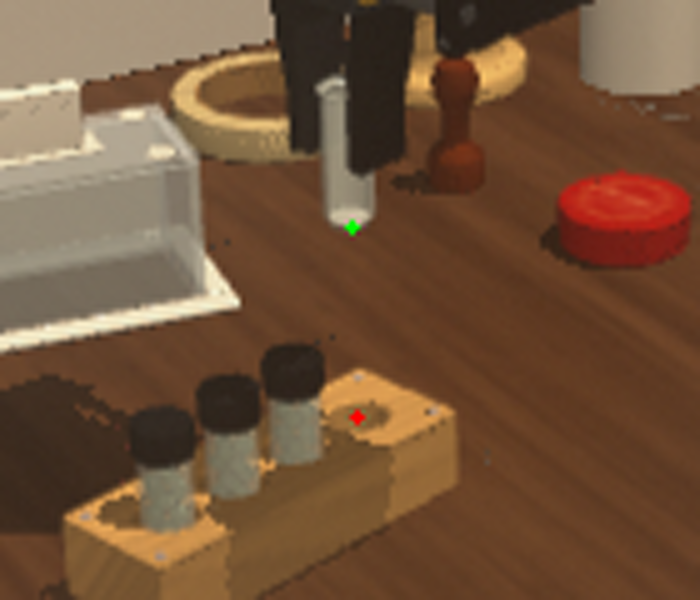

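Emit:
{"method": "jog_arm", "body": {
  "increments": [
    {"tx":1.5,"ty":-1,"tz":15,"wx":0,"wy":0,"wz":0,"gripper":0.1},
    {"tx":1.5,"ty":-1,"tz":32,"wx":0,"wy":0,"wz":0,"gripper":0.1},
    {"tx":1.5,"ty":-1,"tz":48,"wx":0,"wy":0,"wz":0,"gripper":0.1},
    {"tx":1.5,"ty":-1,"tz":60,"wx":0,"wy":0,"wz":0,"gripper":0.1},
    {"tx":1.5,"ty":-1,"tz":66,"wx":0,"wy":0,"wz":0,"gripper":0.1}
  ]
}}

```text
time: 6.67
position: [0.5534, 0.0772, 0.073]
tool_rot: [3.107, 0.462, -0.004]
ft_force: [-0.2, -0.8, 0.1]
grip_width: 0.217
grip_force: 15.0
```

Emit:
{"method": "jog_arm", "body": {
  "increments": [
    {"tx":0,"ty":0,"tz":7,"wx":0,"wy":0,"wz":0,"gripper":0.1},
    {"tx":0,"ty":0,"tz":14,"wx":0,"wy":0,"wz":0,"gripper":0.1},
    {"tx":0,"ty":0,"tz":21,"wx":0,"wy":0,"wz":0,"gripper":0.1},
    {"tx":0,"ty":0,"tz":28,"wx":0,"wy":0,"wz":0,"gripper":0.1},
    {"tx":0,"ty":0,"tz":34,"wx":0,"wy":0,"wz":0,"gripper":0.1}
  ]
}}

```text
time: 7.08
position: [0.5545, 0.078, 0.0402]
tool_rot: [-3.107, -0.463, -0.001]
ft_force: [-0.3, -0.3, -0.1]
grip_width: 0.215
grip_force: 15.0
```

```bash
python3 - <<'E'
from plan import *
r=rack(.048);kr=RY-np.pi/2
plan([(*r,.038,kr)])
E
```

```text
now [0.5545 0.078  0.0402] yang -1.275 F [-0.3 -0.3 -0.1] w 0.215 t 7.0833 j [-0.66  0.32  0.55  1.89 -0.2   0.98 -1.3 ]
t [-0.4  1.5  2.2] w [-0.    -0.     0.007]
```

Emit:
{"method": "jog_arm", "body": {
  "increments": [
    {"tx":0,"ty":0,"tz":2,"wx":0,"wy":0,"wz":0,"gripper":0.1},
    {"tx":0,"ty":0,"tz":2,"wx":0,"wy":0,"wz":0,"gripper":0.3},
    {"tx":0,"ty":0,"tz":2,"wx":0,"wy":0,"wz":0,"gripper":0.6},
    {"tx":0,"ty":0,"tz":2,"wx":0,"wy":0,"wz":0,"gripper":0.6},
    {"tx":0,"ty":0,"tz":2,"wx":0,"wy":0,"wz":0,"gripper":0.6}
  ]
}}

```text
time: 7.5
position: [0.5546, 0.078, 0.039]
tool_rot: [-3.107, -0.463, -0.001]
ft_force: [-0.3, 0.4, -0.6]
grip_width: 0.441
grip_force: 0.0
```

Emit:
{"method": "jog_arm", "body": {
  "increments": [
    {"tx":0,"ty":0,"tz":0,"wx":0,"wy":0,"wz":0,"gripper":0.6},
    {"tx":0,"ty":0,"tz":0,"wx":0,"wy":0,"wz":0,"gripper":0.6},
    {"tx":0,"ty":0,"tz":-30,"wx":0,"wy":0,"wz":0,"gripper":0.6},
    {"tx":0,"ty":0,"tz":-60,"wx":0,"wy":0,"wz":0,"gripper":0.6},
    {"tx":0,"ty":0,"tz":-80,"wx":0,"wy":0,"wz":0,"gripper":0.6}
  ]
}}

```text
time: 7.92
position: [0.5552, 0.0777, 0.121]
tool_rot: [-3.107, -0.462, -0.003]
ft_force: [1.2, 0.1, -0.5]
grip_width: 0.596
grip_force: 0.0
```

```bash
python3 - <<'E'
from plan import *
r=rack(.016);kr=RY-np.pi/2
plan([(*r,.1,kr),(*r,.043,kr)])
d=im('scene');r=rack(.0);u,v=w2px(d,(*r,.05)).astype(int)
cv2.imwrite('pics/e.png',cv2.resize(d['color'][v-60:v+60,u-70:u+70],(700,600),interpolation=cv2.INTER_CUBIC))
E
```

```text
now [0.5552 0.0777 0.121 ] yang -1.275 F [ 1.2  0.1 -0.5] w 0.596 t 7.9167 j [-0.7   0.22  0.58  1.82 -0.13  1.13 -1.35]
t [-33.1   0.9  21. ] w [ 0.    -0.002  0.006]
t [ 0.  0. 57.] w [0. 0. 0.]
```

View pics/e.png

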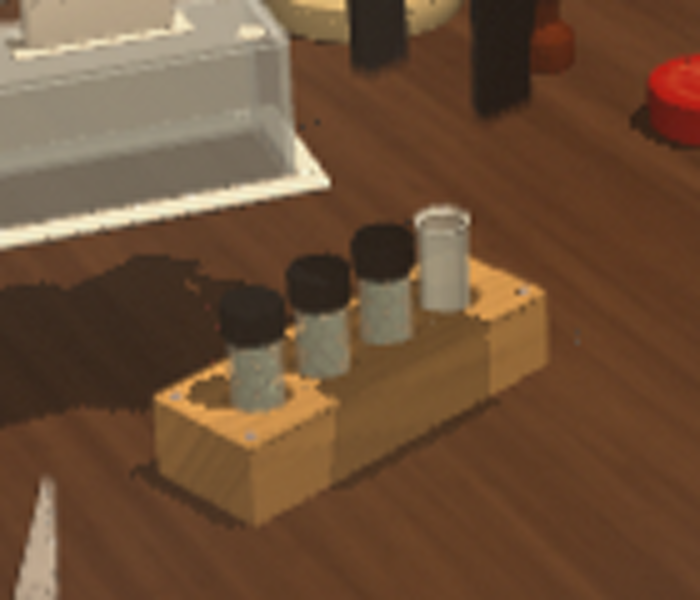

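Emit:
{"method": "jog_arm", "body": {
  "increments": [
    {"tx":-15,"ty":0,"tz":0,"wx":0,"wy":0,"wz":0,"gripper":0.6},
    {"tx":-33,"ty":0,"tz":10,"wx":0,"wy":0,"wz":0,"gripper":0.6},
    {"tx":-33,"ty":1,"tz":35,"wx":0,"wy":0,"wz":0,"gripper":0.6},
    {"tx":-33,"ty":1,"tz":60,"wx":0,"wy":0,"wz":0,"gripper":0.6},
    {"tx":-33,"ty":1,"tz":77,"wx":0,"wy":0,"wz":0,"gripper":0.6}
  ]
}}

```text
time: 8.38
position: [0.522, 0.0673, 0.0401]
tool_rot: [-3.107, -0.463, 0.002]
ft_force: [-0.0, 0.4, -0.4]
grip_width: 0.598
grip_force: 0.0
```

Emit:
{"method": "jog_arm", "body": {
  "increments": [
    {"tx":0,"ty":0,"tz":0,"wx":0,"wy":0,"wz":0,"gripper":0.5},
    {"tx":0,"ty":0,"tz":0,"wx":0,"wy":0,"wz":0,"gripper":0.4},
    {"tx":0,"ty":0,"tz":0,"wx":0,"wy":0,"wz":0,"gripper":0.3},
    {"tx":0,"ty":0,"tz":0,"wx":0,"wy":0,"wz":0,"gripper":0.15},
    {"tx":0,"ty":0,"tz":0,"wx":0,"wy":0,"wz":0,"gripper":0.15}
  ]
}}

```text
time: 8.8
position: [0.5242, 0.0676, 0.043]
tool_rot: [-3.107, -0.463, -0.004]
ft_force: [-1.2, -0.5, 0.8]
grip_width: 0.308
grip_force: 0.0
```

Emit:
{"method": "jog_arm", "body": {
  "increments": [
    {"tx":0,"ty":0,"tz":0,"wx":0,"wy":0,"wz":0,"gripper":0.15},
    {"tx":0,"ty":0,"tz":0,"wx":0,"wy":0,"wz":0,"gripper":0.15},
    {"tx":0,"ty":0,"tz":0,"wx":0,"wy":0,"wz":0,"gripper":0.15},
    {"tx":0,"ty":0,"tz":0,"wx":0,"wy":0,"wz":0,"gripper":0.15},
    {"tx":0,"ty":0,"tz":0,"wx":0,"wy":0,"wz":0,"gripper":0.15}
  ]
}}

```text
time: 9.22
position: [0.5241, 0.0676, 0.0427]
tool_rot: [-3.107, -0.463, -0.003]
ft_force: [-0.6, 0.3, 5.1]
grip_width: 0.252
grip_force: 15.0
```

```bash
python3 - <<'E'
from plan import *
r=rack(.016);kr=RY-np.pi/2;b=base(.016);k=BY-np.pi/2
plan([(*r,.16,kr),(*(r*.55+b*.45),.16,kr-.04),(*b,.15,k),(*b,.043,k)])
E
```

```text
now [0.5241 0.0676 0.0427] yang -1.275 F [-0.6  0.3  5.1] w 0.252 t 9.2167 j [-0.69  0.25  0.57  1.97 -0.17  0.96 -1.31]
t [-1.000e-01  2.000e-01 -1.173e+02] w [-0.    -0.002  0.007]
t [-28.  109.1   0. ] w [0.   0.   0.04]
t [-28.9 134.6  10. ] w [0.    0.    0.038]
t [  0.   0. 107.] w [0. 0. 0.]
```

Emit:
{"method": "jog_arm", "body": {
  "increments": [
    {"tx":0,"ty":0,"tz":-10,"wx":0,"wy":0,"wz":0,"gripper":0.15},
    {"tx":0,"ty":0,"tz":-30,"wx":0,"wy":0,"wz":0,"gripper":0.15},
    {"tx":0,"ty":0,"tz":-60,"wx":0,"wy":0,"wz":0,"gripper":0.15},
    {"tx":0,"ty":0,"tz":-90,"wx":0,"wy":0,"wz":0,"gripper":0.15},
    {"tx":0,"ty":0,"tz":-107,"wx":0,"wy":0,"wz":0,"gripper":0.15}
  ]
}}

```text
time: 9.63
position: [0.5241, 0.0672, 0.152]
tool_rot: [-3.107, -0.462, -0.005]
ft_force: [-0.0, 1.0, 0.4]
grip_width: 0.251
grip_force: 15.0
```

Emit:
{"method": "jog_arm", "body": {
  "increments": [
    {"tx":-6,"ty":22,"tz":0,"wx":0,"wy":0,"wz":0.01,"gripper":0.15},
    {"tx":-12,"ty":46,"tz":0,"wx":0,"wy":0,"wz":0.02,"gripper":0.15},
    {"tx":-18,"ty":70,"tz":0,"wx":0,"wy":0,"wz":0.03,"gripper":0.15},
    {"tx":-24,"ty":92,"tz":0,"wx":0,"wy":0,"wz":0.04,"gripper":0.15},
    {"tx":-28,"ty":109,"tz":0,"wx":0,"wy":0,"wz":0.045,"gripper":0.15}
  ]
}}

```text
time: 10.05
position: [0.5274, -0.0475, 0.1491]
tool_rot: [3.117, 0.389, -0.001]
ft_force: [0.9, 0.8, -0.3]
grip_width: 0.254
grip_force: 15.0
```

Emit:
{"method": "jog_arm", "body": {
  "increments": [
    {"tx":-7,"ty":32,"tz":0,"wx":0,"wy":0,"wz":0.01,"gripper":0.15},
    {"tx":-14,"ty":64,"tz":0,"wx":0,"wy":0,"wz":0.02,"gripper":0.15},
    {"tx":-20,"ty":94,"tz":0,"wx":0,"wy":0,"wz":0.03,"gripper":0.15},
    {"tx":-26,"ty":120,"tz":0,"wx":0,"wy":0,"wz":0.035,"gripper":0.15},
    {"tx":-29,"ty":134,"tz":0,"wx":0,"wy":0,"wz":0.038,"gripper":0.15}
  ]
}}

```text
time: 10.47
position: [0.5321, -0.1864, 0.1492]
tool_rot: [3.123, 0.326, -0.001]
ft_force: [0.5, -0.7, 0.2]
grip_width: 0.257
grip_force: 15.0
```

Emit:
{"method": "jog_arm", "body": {
  "increments": [
    {"tx":0,"ty":0,"tz":0,"wx":0,"wy":0,"wz":0,"gripper":0.15},
    {"tx":0,"ty":0,"tz":0,"wx":0,"wy":0,"wz":0,"gripper":0.15},
    {"tx":0,"ty":0,"tz":0,"wx":0,"wy":0,"wz":0,"gripper":0.15},
    {"tx":0,"ty":0,"tz":0,"wx":0,"wy":0,"wz":0,"gripper":0.15},
    {"tx":0,"ty":0,"tz":0,"wx":0,"wy":0,"wz":0,"gripper":0.15}
  ]
}}

```text
time: 10.88
position: [0.5335, -0.1804, 0.1486]
tool_rot: [-3.123, -0.338, -0.0]
ft_force: [-0.7, 0.2, -0.4]
grip_width: 0.253
grip_force: 15.0
```

```bash
python3 - <<'E'
from plan import *
b=base(.016);k=BY-np.pi/2
plan([(*b,.074,k),(*b,.043,k)])
d=im('scene');r=base(.016)
u,v=w2px(d,(*r,.08)).astype(int)
x,y=w2px(d,(*r,.032)).round().astype(int); cv2.circle(d['color'],(x,y),1,(0,0,255),-1)
p=ctrl.get_state()['position'];x,y=w2px(d,(*p[:2],p[2]-.033)).round().astype(int); cv2.circle(d['color'],(x,y),1,(0,255,0),-1)
cv2.imwrite('pics/f.png',cv2.resize(d['color'][v-60:v+60,u-70:u+70],(700,600),interpolation=cv2.INTER_CUBIC))
E
```

```text
now [ 0.5335 -0.1804  0.1486] yang -1.355 F [-0.7  0.2 -0.4] w 0.253 t 10.8833 j [-0.4   0.23  0.77  1.79 -0.17  1.19 -0.93]
t [-0.8  2.5 74.6] w [-0.001 -0.     0.004]
t [ 0.  0. 31.] w [0. 0. 0.]
```

View pics/f.png

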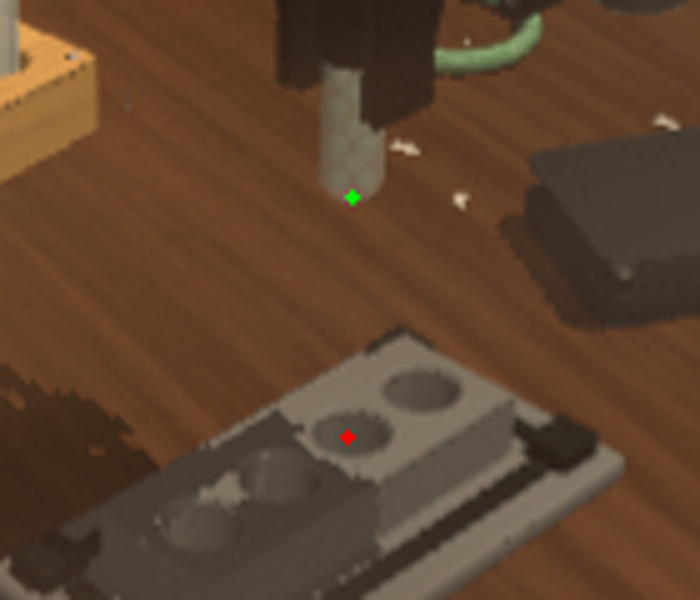

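Emit:
{"method": "jog_arm", "body": {
  "increments": [
    {"tx":0,"ty":2,"tz":20,"wx":0,"wy":0,"wz":0,"gripper":0.15},
    {"tx":0,"ty":3,"tz":40,"wx":0,"wy":0,"wz":0,"gripper":0.15},
    {"tx":0,"ty":3,"tz":58,"wx":0,"wy":0,"wz":0,"gripper":0.15},
    {"tx":0,"ty":3,"tz":70,"wx":0,"wy":0,"wz":0,"gripper":0.15},
    {"tx":0,"ty":3,"tz":74,"wx":0,"wy":0,"wz":0,"gripper":0.15}
  ]
}}

```text
time: 11.35
position: [0.5327, -0.1839, 0.0727]
tool_rot: [-3.123, -0.335, 0.005]
ft_force: [-0.2, 0.3, -0.6]
grip_width: 0.254
grip_force: 15.0
```

Emit:
{"method": "jog_arm", "body": {
  "increments": [
    {"tx":0,"ty":0,"tz":7,"wx":0,"wy":0,"wz":0,"gripper":0.15},
    {"tx":0,"ty":0,"tz":14,"wx":0,"wy":0,"wz":0,"gripper":0.15},
    {"tx":0,"ty":0,"tz":20,"wx":0,"wy":0,"wz":0,"gripper":0.15},
    {"tx":0,"ty":0,"tz":26,"wx":0,"wy":0,"wz":0,"gripper":0.15},
    {"tx":0,"ty":0,"tz":30,"wx":0,"wy":0,"wz":0,"gripper":0.15}
  ]
}}

```text
time: 11.77
position: [0.5339, -0.185, 0.0443]
tool_rot: [-3.124, -0.334, -0.0]
ft_force: [0.8, -0.7, -0.7]
grip_width: 0.257
grip_force: 15.0
```

```bash
sed -i 's/BC,BY=.*/BC,BY=np.array([.5182,-.1868]),.211/' plan.py; python3 - <<'E'
from plan import *
b=base(.016);k=BY-np.pi/2
plan([(*b,.043,k)])
E
```

```text
now [ 0.5339 -0.185   0.0443] yang -1.358 F [ 0.8 -0.7 -0.7] w 0.257 t 11.7667 j [-0.33  0.36  0.73  1.88 -0.29  1.   -0.84]
t [ 0.3 -1.5  1.3] w [-0.    -0.     0.002]
```

Emit:
{"method": "jog_arm", "body": {
  "increments": [
    {"tx":0,"ty":0,"tz":1,"wx":0,"wy":0,"wz":0,"gripper":0.3},
    {"tx":0,"ty":0,"tz":1,"wx":0,"wy":0,"wz":0,"gripper":0.6},
    {"tx":0,"ty":0,"tz":1,"wx":0,"wy":0,"wz":0,"gripper":0.6},
    {"tx":0,"ty":0,"tz":1,"wx":0,"wy":0,"wz":0,"gripper":0.6},
    {"tx":0,"ty":0,"tz":1,"wx":0,"wy":0,"wz":0,"gripper":0.6}
  ]
}}

```text
time: 12.18
position: [0.5342, -0.1851, 0.0441]
tool_rot: [3.124, 0.334, 0.001]
ft_force: [-0.1, -0.3, -0.2]
grip_width: 0.514
grip_force: 0.0
```

Emit:
{"method": "jog_arm", "body": {
  "increments": [
    {"tx":0,"ty":0,"tz":0,"wx":0,"wy":0,"wz":0,"gripper":0.6},
    {"tx":0,"ty":0,"tz":-20,"wx":0,"wy":0,"wz":0,"gripper":0.6},
    {"tx":0,"ty":0,"tz":-45,"wx":0,"wy":0,"wz":0,"gripper":0.6},
    {"tx":0,"ty":0,"tz":-70,"wx":0,"wy":0,"wz":0,"gripper":0.6},
    {"tx":0,"ty":0,"tz":-80,"wx":0,"wy":0,"wz":0,"gripper":0.6}
  ]
}}

```text
time: 12.6
position: [0.5356, -0.1859, 0.127]
tool_rot: [3.123, 0.333, 0.008]
ft_force: [1.4, -0.2, 0.7]
grip_width: 0.595
grip_force: 0.0
```

```bash
python3 - <<'E'
from plan import *
b=base(.0);k=BY-np.pi/2;r=rack(-.016);kr=RY-np.pi/2
plan([(*(r*.5+b*.5),.12,k+.04),(*r,.12,kr),(*r,.043,kr)])
E
```

```text
now [ 0.5356 -0.1859  0.127 ] yang -1.358 F [ 1.4 -0.2  0.7] w 0.595 t 12.6 j [-0.38  0.26  0.77  1.81 -0.2   1.15 -0.9 ]
t [  -3.7 -125.2    6.8] w [ 0.002 -0.005 -0.039]
t [  18.3 -121.7    0. ] w [ 0.     0.    -0.038]
t [ 0.  0. 77.] w [0. 0. 0.]
```

Emit:
{"method": "jog_arm", "body": {
  "increments": [
    {"tx":-1,"ty":-30,"tz":2,"wx":0,"wy":0,"wz":-0.01,"gripper":0.6},
    {"tx":-2,"ty":-60,"tz":4,"wx":0,"wy":0,"wz":-0.02,"gripper":0.6},
    {"tx":-3,"ty":-90,"tz":5,"wx":0,"wy":0,"wz":-0.03,"gripper":0.6},
    {"tx":-4,"ty":-112,"tz":5,"wx":0,"wy":0,"wz":-0.04,"gripper":0.6},
    {"tx":-4,"ty":-126,"tz":5,"wx":0,"wy":0,"wz":-0.04,"gripper":0.6}
  ]
}}

```text
time: 13.02
position: [0.5023, -0.0595, 0.1181]
tool_rot: [-3.114, -0.402, 0.001]
ft_force: [0.1, -0.4, -0.1]
grip_width: 0.6
grip_force: 0.0
```

Emit:
{"method": "jog_arm", "body": {
  "increments": [
    {"tx":4,"ty":-28,"tz":0,"wx":0,"wy":0,"wz":-0.01,"gripper":0.6},
    {"tx":9,"ty":-58,"tz":0,"wx":0,"wy":0,"wz":-0.02,"gripper":0.6},
    {"tx":14,"ty":-88,"tz":0,"wx":0,"wy":0,"wz":-0.03,"gripper":0.6},
    {"tx":17,"ty":-110,"tz":0,"wx":0,"wy":0,"wz":-0.038,"gripper":0.6},
    {"tx":18,"ty":-121,"tz":0,"wx":0,"wy":0,"wz":-0.038,"gripper":0.6}
  ]
}}

```text
time: 13.43
position: [0.4898, 0.0626, 0.1183]
tool_rot: [-3.106, -0.462, 0.0]
ft_force: [-1.1, -0.2, 0.4]
grip_width: 0.598
grip_force: 0.0
```

Emit:
{"method": "jog_arm", "body": {
  "increments": [
    {"tx":0,"ty":0,"tz":0,"wx":0,"wy":0,"wz":0,"gripper":0.6},
    {"tx":0,"ty":0,"tz":0,"wx":0,"wy":0,"wz":0,"gripper":0.6},
    {"tx":0,"ty":0,"tz":10,"wx":0,"wy":0,"wz":0,"gripper":0.6},
    {"tx":0,"ty":0,"tz":20,"wx":0,"wy":0,"wz":0,"gripper":0.6},
    {"tx":0,"ty":0,"tz":30,"wx":0,"wy":0,"wz":0,"gripper":0.6}
  ]
}}

```text
time: 13.85
position: [0.4904, 0.0573, 0.0874]
tool_rot: [3.109, 0.451, -0.001]
ft_force: [0.8, -0.6, -0.1]
grip_width: 0.601
grip_force: 0.0
```

```bash
python3 - <<'E'
from plan import *
r=rack(-.016);kr=RY-np.pi/2
plan([(*r,.042,kr)])
E
```

```text
now [0.4904 0.0573 0.0874] yang -1.283 F [ 0.8 -0.6 -0.1] w 0.601 t 13.85 j [-0.73  0.11  0.6   2.01 -0.07  1.04 -1.39]
t [ 2.9 -0.1 45.4] w [ 0.     0.    -0.001]
```

Emit:
{"method": "jog_arm", "body": {
  "increments": [
    {"tx":2,"ty":0,"tz":12,"wx":0,"wy":0,"wz":0,"gripper":0.6},
    {"tx":3,"ty":0,"tz":25,"wx":0,"wy":0,"wz":0,"gripper":0.6},
    {"tx":3,"ty":0,"tz":37,"wx":0,"wy":0,"wz":0,"gripper":0.6},
    {"tx":3,"ty":0,"tz":44,"wx":0,"wy":0,"wz":0,"gripper":0.6},
    {"tx":3,"ty":0,"tz":44,"wx":0,"wy":0,"wz":0,"gripper":0.5}
  ]
}}

```text
time: 14.27
position: [0.4917, 0.0589, 0.0423]
tool_rot: [3.107, 0.454, -0.007]
ft_force: [-0.2, -0.4, -0.9]
grip_width: 0.575
grip_force: 0.0
```

Emit:
{"method": "jog_arm", "body": {
  "increments": [
    {"tx":0,"ty":0,"tz":0,"wx":0,"wy":0,"wz":0,"gripper":0.4},
    {"tx":0,"ty":0,"tz":0,"wx":0,"wy":0,"wz":0,"gripper":0.3},
    {"tx":0,"ty":0,"tz":0,"wx":0,"wy":0,"wz":0,"gripper":0.15},
    {"tx":0,"ty":0,"tz":0,"wx":0,"wy":0,"wz":0,"gripper":0.15},
    {"tx":0,"ty":0,"tz":0,"wx":0,"wy":0,"wz":0,"gripper":0.15}
  ]
}}

```text
time: 14.68
position: [0.4938, 0.0599, 0.0453]
tool_rot: [-3.108, -0.455, -0.002]
ft_force: [-0.3, 0.2, 0.9]
grip_width: 0.257
grip_force: 15.0
```

Emit:
{"method": "jog_arm", "body": {
  "increments": [
    {"tx":0,"ty":0,"tz":0,"wx":0,"wy":0,"wz":0,"gripper":0.15},
    {"tx":0,"ty":0,"tz":0,"wx":0,"wy":0,"wz":0,"gripper":0.15},
    {"tx":0,"ty":0,"tz":0,"wx":0,"wy":0,"wz":0,"gripper":0.15},
    {"tx":0,"ty":0,"tz":0,"wx":0,"wy":0,"wz":0,"gripper":0.15},
    {"tx":0,"ty":0,"tz":0,"wx":0,"wy":0,"wz":0,"gripper":0.15}
  ]
}}

```text
time: 15.1
position: [0.4939, 0.0599, 0.0452]
tool_rot: [-3.108, -0.455, -0.002]
ft_force: [1.0, -0.1, 4.4]
grip_width: 0.256
grip_force: 15.0
```

```bash
python3 - <<'E'
from plan import *
r=rack(-.016);kr=RY-np.pi/2;b=base(-.016);k=BY-np.pi/2
plan([(*r,.15,kr),(*(r*.55+b*.45),.15,kr-.04),(*b,.15,k),(*b,.043,k)])
E
```

```text
now [0.4939 0.0599 0.0452] yang -1.28 F [ 1.  -0.1  4.4] w 0.256 t 15.1 j [-0.72  0.18  0.59  2.04 -0.12  0.95 -1.34]
t [  -1.1    1.4 -104.8] w [-0.    -0.001  0.002]
t [-27.8 108.3   0. ] w [0.   0.   0.04]
t [-28.6 133.6   0. ] w [0.    0.    0.038]
t [  0.   0. 107.] w [0. 0. 0.]
```

Emit:
{"method": "jog_arm", "body": {
  "increments": [
    {"tx":0,"ty":0,"tz":-10,"wx":0,"wy":0,"wz":0,"gripper":0.15},
    {"tx":0,"ty":0,"tz":-30,"wx":0,"wy":0,"wz":0,"gripper":0.15},
    {"tx":0,"ty":0,"tz":-60,"wx":0,"wy":0,"wz":0,"gripper":0.15},
    {"tx":0,"ty":0,"tz":-90,"wx":0,"wy":0,"wz":0,"gripper":0.15},
    {"tx":-1,"ty":1,"tz":-105,"wx":0,"wy":0,"wz":0,"gripper":0.15}
  ]
}}

```text
time: 15.52
position: [0.494, 0.0587, 0.1532]
tool_rot: [-3.108, -0.455, -0.006]
ft_force: [0.5, -0.1, -0.9]
grip_width: 0.257
grip_force: 15.0
```

Emit:
{"method": "jog_arm", "body": {
  "increments": [
    {"tx":-6,"ty":22,"tz":0,"wx":0,"wy":0,"wz":0.01,"gripper":0.15},
    {"tx":-12,"ty":46,"tz":0,"wx":0,"wy":0,"wz":0.02,"gripper":0.15},
    {"tx":-18,"ty":70,"tz":0,"wx":0,"wy":0,"wz":0.03,"gripper":0.15},
    {"tx":-24,"ty":92,"tz":0,"wx":0,"wy":0,"wz":0.04,"gripper":0.15},
    {"tx":-28,"ty":108,"tz":0,"wx":0,"wy":0,"wz":0.04,"gripper":0.15}
  ]
}}

```text
time: 15.93
position: [0.4962, -0.0554, 0.15]
tool_rot: [3.117, 0.389, -0.001]
ft_force: [-0.3, -0.3, 0.2]
grip_width: 0.256
grip_force: 15.0
```

Emit:
{"method": "jog_arm", "body": {
  "increments": [
    {"tx":-7,"ty":32,"tz":0,"wx":0,"wy":0,"wz":0.01,"gripper":0.15},
    {"tx":-14,"ty":64,"tz":0,"wx":0,"wy":0,"wz":0.02,"gripper":0.15},
    {"tx":-20,"ty":94,"tz":0,"wx":0,"wy":0,"wz":0.03,"gripper":0.15},
    {"tx":-26,"ty":120,"tz":0,"wx":0,"wy":0,"wz":0.035,"gripper":0.15},
    {"tx":-29,"ty":134,"tz":0,"wx":0,"wy":0,"wz":0.038,"gripper":0.15}
  ]
}}

```text
time: 16.35
position: [0.5009, -0.194, 0.1501]
tool_rot: [3.123, 0.326, -0.001]
ft_force: [-0.0, -0.4, -0.4]
grip_width: 0.252
grip_force: 15.0
```

Emit:
{"method": "jog_arm", "body": {
  "increments": [
    {"tx":0,"ty":0,"tz":0,"wx":0,"wy":0,"wz":0,"gripper":0.15},
    {"tx":0,"ty":0,"tz":0,"wx":0,"wy":0,"wz":0,"gripper":0.15},
    {"tx":0,"ty":0,"tz":10,"wx":0,"wy":0,"wz":0,"gripper":0.15},
    {"tx":0,"ty":0,"tz":20,"wx":0,"wy":0,"wz":0,"gripper":0.15},
    {"tx":0,"ty":0,"tz":30,"wx":0,"wy":0,"wz":0,"gripper":0.15}
  ]
}}

```text
time: 16.77
position: [0.5019, -0.1881, 0.1183]
tool_rot: [-3.122, -0.338, 0.001]
ft_force: [-0.0, -0.4, -0.3]
grip_width: 0.253
grip_force: 15.0
```

```bash
python3 - <<'E'
from plan import *
b=base(-.016);k=BY-np.pi/2
plan([(*b,.0765,k),(*b,.0455,k)])
E
```

```text
now [ 0.5019 -0.1881  0.1183] yang -1.355 F [-0.  -0.4 -0.3] w 0.253 t 16.7667 j [-0.43  0.2   0.82  1.89 -0.16  1.12 -0.9 ]
t [ 0.2  2.2 41.8] w [-0.001  0.     0.004]
t [ 0.  0. 31.] w [0. 0. 0.]
```

Emit:
{"method": "jog_arm", "body": {
  "increments": [
    {"tx":0,"ty":2,"tz":12,"wx":0,"wy":0,"wz":0,"gripper":0.15},
    {"tx":0,"ty":2,"tz":24,"wx":0,"wy":0,"wz":0,"gripper":0.15},
    {"tx":0,"ty":2,"tz":34,"wx":0,"wy":0,"wz":0,"gripper":0.15},
    {"tx":0,"ty":2,"tz":40,"wx":0,"wy":0,"wz":0,"gripper":0.15},
    {"tx":0,"ty":2,"tz":42,"wx":0,"wy":0,"wz":0,"gripper":0.15}
  ]
}}

```text
time: 17.18
position: [0.5015, -0.1917, 0.0761]
tool_rot: [-3.123, -0.333, 0.004]
ft_force: [0.7, 0.3, -0.2]
grip_width: 0.254
grip_force: 15.0
```

Emit:
{"method": "jog_arm", "body": {
  "increments": [
    {"tx":0,"ty":0,"tz":7,"wx":0,"wy":0,"wz":0,"gripper":0.15},
    {"tx":0,"ty":0,"tz":14,"wx":0,"wy":0,"wz":0,"gripper":0.15},
    {"tx":0,"ty":0,"tz":20,"wx":0,"wy":0,"wz":0,"gripper":0.15},
    {"tx":0,"ty":0,"tz":26,"wx":0,"wy":0,"wz":0,"gripper":0.15},
    {"tx":0,"ty":0,"tz":29,"wx":0,"wy":0,"wz":0,"gripper":0.15}
  ]
}}

```text
time: 17.6
position: [0.5022, -0.1916, 0.0478]
tool_rot: [-3.123, -0.334, 0.001]
ft_force: [-0.0, 0.9, -0.4]
grip_width: 0.254
grip_force: 15.0
```

```bash
python3 - <<'E'
from plan import *
b=base(-.016);k=BY-np.pi/2
plan([(*b,.0455,k)])
E
```

```text
now [ 0.5022 -0.1916  0.0478] yang -1.358 F [-0.   0.9 -0.4] w 0.254 t 17.6 j [-0.38  0.31  0.79  1.95 -0.26  0.99 -0.82]
t [ 0.7 -1.3  2.3] w [-0.001  0.001  0.002]
```

Release, lift and go to the third vial.

Emit:
{"method": "jog_arm", "body": {
  "increments": [
    {"tx":0,"ty":0,"tz":2,"wx":0,"wy":0,"wz":0,"gripper":0.3},
    {"tx":0,"ty":0,"tz":2,"wx":0,"wy":0,"wz":0,"gripper":0.6},
    {"tx":0,"ty":0,"tz":2,"wx":0,"wy":0,"wz":0,"gripper":0.6},
    {"tx":0,"ty":0,"tz":2,"wx":0,"wy":0,"wz":0,"gripper":0.6},
    {"tx":0,"ty":0,"tz":2,"wx":0,"wy":0,"wz":0,"gripper":0.6}
  ]
}}

```text
time: 18.02
position: [0.5027, -0.1921, 0.047]
tool_rot: [3.124, 0.333, 0.001]
ft_force: [-0.5, -0.4, 0.5]
grip_width: 0.521
grip_force: 0.0
```

Emit:
{"method": "jog_arm", "body": {
  "increments": [
    {"tx":0,"ty":0,"tz":0,"wx":0,"wy":0,"wz":0,"gripper":0.6},
    {"tx":0,"ty":0,"tz":-20,"wx":0,"wy":0,"wz":0,"gripper":0.6},
    {"tx":0,"ty":0,"tz":-45,"wx":0,"wy":0,"wz":0,"gripper":0.6},
    {"tx":0,"ty":0,"tz":-65,"wx":0,"wy":0,"wz":0,"gripper":0.6},
    {"tx":0,"ty":0,"tz":-75,"wx":0,"wy":0,"wz":0,"gripper":0.6}
  ]
}}

```text
time: 18.43
position: [0.5038, -0.1926, 0.1243]
tool_rot: [3.123, 0.333, 0.006]
ft_force: [-0.5, 1.1, -0.1]
grip_width: 0.598
grip_force: 0.0
```

```bash
python3 - <<'E'
from plan import *
b=base(-.032);k=BY-np.pi/2;r=rack(-.048);kr=RY-np.pi/2
plan([(*(r*.5+b*.5),.12,k+.04),(*r,.12,kr),(*r,.043,kr)])
E
```

```text
now [ 0.5038 -0.1926  0.1243] yang -1.358 F [-0.5  1.1 -0.1] w 0.598 t 18.4333 j [-0.43  0.2   0.83  1.88 -0.16  1.13 -0.9 ]
t [  -3.1 -123.8    4.1] w [ 0.001 -0.004 -0.038]
t [  18.3 -120.5    0. ] w [ 0.     0.    -0.038]
t [ 0.  0. 77.] w [0. 0. 0.]
```

Emit:
{"method": "jog_arm", "body": {
  "increments": [
    {"tx":-1,"ty":-30,"tz":1,"wx":0,"wy":0,"wz":-0.01,"gripper":0.6},
    {"tx":-2,"ty":-60,"tz":2,"wx":0,"wy":0,"wz":-0.02,"gripper":0.6},
    {"tx":-3,"ty":-90,"tz":3,"wx":0,"wy":0,"wz":-0.03,"gripper":0.6},
    {"tx":-3,"ty":-112,"tz":3,"wx":0,"wy":0,"wz":-0.04,"gripper":0.6},
    {"tx":-3,"ty":-125,"tz":3,"wx":0,"wy":0,"wz":-0.04,"gripper":0.6}
  ]
}}

```text
time: 18.85
position: [0.4721, -0.0671, 0.1182]
tool_rot: [-3.114, -0.402, 0.001]
ft_force: [0.6, 0.2, 0.4]
grip_width: 0.601
grip_force: 0.0
```

Emit:
{"method": "jog_arm", "body": {
  "increments": [
    {"tx":4,"ty":-28,"tz":0,"wx":0,"wy":0,"wz":-0.01,"gripper":0.6},
    {"tx":9,"ty":-58,"tz":0,"wx":0,"wy":0,"wz":-0.02,"gripper":0.6},
    {"tx":14,"ty":-88,"tz":0,"wx":0,"wy":0,"wz":-0.03,"gripper":0.6},
    {"tx":18,"ty":-110,"tz":0,"wx":0,"wy":0,"wz":-0.038,"gripper":0.6},
    {"tx":20,"ty":-121,"tz":0,"wx":0,"wy":0,"wz":-0.038,"gripper":0.6}
  ]
}}

```text
time: 19.27
position: [0.4615, 0.0552, 0.1184]
tool_rot: [-3.106, -0.462, 0.0]
ft_force: [0.3, 0.2, 0.6]
grip_width: 0.596
grip_force: 0.0
```

Emit:
{"method": "jog_arm", "body": {
  "increments": [
    {"tx":0,"ty":0,"tz":0,"wx":0,"wy":0,"wz":0,"gripper":0.6},
    {"tx":0,"ty":0,"tz":0,"wx":0,"wy":0,"wz":0,"gripper":0.6},
    {"tx":0,"ty":0,"tz":10,"wx":0,"wy":0,"wz":0,"gripper":0.6},
    {"tx":0,"ty":0,"tz":20,"wx":0,"wy":0,"wz":0,"gripper":0.6},
    {"tx":0,"ty":0,"tz":30,"wx":0,"wy":0,"wz":0,"gripper":0.6}
  ]
}}

```text
time: 19.68
position: [0.462, 0.0502, 0.0875]
tool_rot: [3.109, 0.451, -0.001]
ft_force: [0.2, 0.2, -0.6]
grip_width: 0.598
grip_force: 0.0
```

```bash
python3 - <<'E'
from plan import *
r=rack(-.048);kr=RY-np.pi/2
plan([(*r,.042,kr)])
E
```

```text
now [0.462  0.0502 0.0875] yang -1.283 F [ 0.2  0.2 -0.6] w 0.598 t 19.6833 j [-0.76  0.04  0.61  2.08 -0.02  1.04 -1.42]
t [ 0.1  1.3 45.5] w [ 0.     0.    -0.001]
```

Emit:
{"method": "jog_arm", "body": {
  "increments": [
    {"tx":0,"ty":1,"tz":12,"wx":0,"wy":0,"wz":0,"gripper":0.6},
    {"tx":0,"ty":1,"tz":25,"wx":0,"wy":0,"wz":0,"gripper":0.6},
    {"tx":0,"ty":1,"tz":37,"wx":0,"wy":0,"wz":0,"gripper":0.6},
    {"tx":0,"ty":1,"tz":44,"wx":0,"wy":0,"wz":0,"gripper":0.6},
    {"tx":0,"ty":1,"tz":44,"wx":0,"wy":0,"wz":0,"gripper":0.5}
  ]
}}

```text
time: 20.1
position: [0.4607, 0.0496, 0.0425]
tool_rot: [3.107, 0.453, -0.007]
ft_force: [-1.3, 0.1, 0.1]
grip_width: 0.572
grip_force: 0.0
```

Emit:
{"method": "jog_arm", "body": {
  "increments": [
    {"tx":0,"ty":0,"tz":0,"wx":0,"wy":0,"wz":0,"gripper":0.4},
    {"tx":0,"ty":0,"tz":0,"wx":0,"wy":0,"wz":0,"gripper":0.3},
    {"tx":0,"ty":0,"tz":0,"wx":0,"wy":0,"wz":0,"gripper":0.15},
    {"tx":0,"ty":0,"tz":0,"wx":0,"wy":0,"wz":0,"gripper":0.15},
    {"tx":0,"ty":0,"tz":0,"wx":0,"wy":0,"wz":0,"gripper":0.15}
  ]
}}

```text
time: 20.52
position: [0.463, 0.051, 0.0452]
tool_rot: [-3.108, -0.455, -0.002]
ft_force: [-0.8, 0.7, 1.2]
grip_width: 0.259
grip_force: 15.0
```

Emit:
{"method": "jog_arm", "body": {
  "increments": [
    {"tx":0,"ty":0,"tz":0,"wx":0,"wy":0,"wz":0,"gripper":0.15},
    {"tx":0,"ty":0,"tz":0,"wx":0,"wy":0,"wz":0,"gripper":0.15},
    {"tx":0,"ty":0,"tz":0,"wx":0,"wy":0,"wz":0,"gripper":0.15},
    {"tx":0,"ty":0,"tz":0,"wx":0,"wy":0,"wz":0,"gripper":0.15},
    {"tx":0,"ty":0,"tz":0,"wx":0,"wy":0,"wz":0,"gripper":0.15}
  ]
}}

```text
time: 20.93
position: [0.463, 0.051, 0.0452]
tool_rot: [-3.108, -0.455, -0.002]
ft_force: [0.7, -0.8, 5.2]
grip_width: 0.259
grip_force: 15.0
```

```bash
python3 - <<'E'
from plan import *
r=rack(-.048);kr=RY-np.pi/2;b=base(-.048);k=BY-np.pi/2
plan([(*r,.15,kr),(*(r*.55+b*.45),.15,kr-.04),(*b,.15,k),(*b,.043,k)])
E
```

```text
now [0.463  0.051  0.0452] yang -1.28 F [ 0.7 -0.8  5.2] w 0.259 t 20.9333 j [-0.75  0.11  0.61  2.11 -0.08  0.94 -1.37]
t [  -1.     1.7 -104.8] w [-0.    -0.001  0.002]
t [-27.7 107.2   0. ] w [0.   0.   0.04]
t [-28.6 132.2   0. ] w [0.    0.    0.038]
t [  0.   0. 107.] w [0. 0. 0.]
```

Emit:
{"method": "jog_arm", "body": {
  "increments": [
    {"tx":0,"ty":0,"tz":-10,"wx":0,"wy":0,"wz":0,"gripper":0.15},
    {"tx":0,"ty":0,"tz":-30,"wx":0,"wy":0,"wz":0,"gripper":0.15},
    {"tx":0,"ty":0,"tz":-60,"wx":0,"wy":0,"wz":0,"gripper":0.15},
    {"tx":0,"ty":0,"tz":-90,"wx":0,"wy":0,"wz":0,"gripper":0.15},
    {"tx":-1,"ty":1,"tz":-105,"wx":0,"wy":0,"wz":0,"gripper":0.15}
  ]
}}

```text
time: 21.35
position: [0.4631, 0.0498, 0.1532]
tool_rot: [-3.108, -0.455, -0.006]
ft_force: [0.3, 0.3, -0.8]
grip_width: 0.257
grip_force: 15.0
```

Emit:
{"method": "jog_arm", "body": {
  "increments": [
    {"tx":-6,"ty":22,"tz":0,"wx":0,"wy":0,"wz":0.01,"gripper":0.15},
    {"tx":-12,"ty":46,"tz":0,"wx":0,"wy":0,"wz":0.02,"gripper":0.15},
    {"tx":-18,"ty":70,"tz":0,"wx":0,"wy":0,"wz":0.03,"gripper":0.15},
    {"tx":-24,"ty":92,"tz":0,"wx":0,"wy":0,"wz":0.04,"gripper":0.15},
    {"tx":-28,"ty":108,"tz":0,"wx":0,"wy":0,"wz":0.04,"gripper":0.15}
  ]
}}

```text
time: 21.77
position: [0.4653, -0.0642, 0.15]
tool_rot: [3.117, 0.389, -0.001]
ft_force: [-0.1, 0.1, 0.5]
grip_width: 0.251
grip_force: 15.0
```

Emit:
{"method": "jog_arm", "body": {
  "increments": [
    {"tx":-7,"ty":32,"tz":0,"wx":0,"wy":0,"wz":0.01,"gripper":0.15},
    {"tx":-14,"ty":64,"tz":0,"wx":0,"wy":0,"wz":0.02,"gripper":0.15},
    {"tx":-20,"ty":94,"tz":0,"wx":0,"wy":0,"wz":0.03,"gripper":0.15},
    {"tx":-26,"ty":119,"tz":0,"wx":0,"wy":0,"wz":0.035,"gripper":0.15},
    {"tx":-29,"ty":132,"tz":0,"wx":0,"wy":0,"wz":0.038,"gripper":0.15}
  ]
}}

```text
time: 22.18
position: [0.4696, -0.2008, 0.1501]
tool_rot: [3.123, 0.327, -0.0]
ft_force: [-0.1, -0.0, -0.4]
grip_width: 0.254
grip_force: 15.0
```

Emit:
{"method": "jog_arm", "body": {
  "increments": [
    {"tx":0,"ty":0,"tz":0,"wx":0,"wy":0,"wz":0,"gripper":0.15},
    {"tx":0,"ty":0,"tz":0,"wx":0,"wy":0,"wz":0,"gripper":0.15},
    {"tx":0,"ty":0,"tz":10,"wx":0,"wy":0,"wz":0,"gripper":0.15},
    {"tx":0,"ty":0,"tz":20,"wx":0,"wy":0,"wz":0,"gripper":0.15},
    {"tx":0,"ty":0,"tz":30,"wx":0,"wy":0,"wz":0,"gripper":0.15}
  ]
}}

```text
time: 22.6
position: [0.4705, -0.1953, 0.1183]
tool_rot: [-3.122, -0.337, 0.001]
ft_force: [0.4, -0.2, -1.4]
grip_width: 0.257
grip_force: 15.0
```

```bash
python3 - <<'E'
from plan import *
b=base(-.048);k=BY-np.pi/2
plan([(*b,.0765,k),(*b,.0455,k)])
E
```

```text
now [ 0.4705 -0.1953  0.1183] yang -1.356 F [ 0.4 -0.2 -1.4] w 0.257 t 22.6 j [-0.49  0.13  0.89  1.95 -0.11  1.11 -0.9 ]
t [ 0.4  1.7 41.8] w [-0.001  0.     0.004]
t [ 0.  0. 31.] w [0. 0. 0.]
```

Emit:
{"method": "jog_arm", "body": {
  "increments": [
    {"tx":0.4,"ty":1.6,"tz":12,"wx":0,"wy":0,"wz":0,"gripper":0.15},
    {"tx":0.4,"ty":1.6,"tz":24,"wx":0,"wy":0,"wz":0,"gripper":0.15},
    {"tx":0.4,"ty":1.6,"tz":34,"wx":0,"wy":0,"wz":0,"gripper":0.15},
    {"tx":0.4,"ty":1.6,"tz":40,"wx":0,"wy":0,"wz":0,"gripper":0.15},
    {"tx":0.4,"ty":1.6,"tz":42,"wx":0,"wy":0,"wz":0,"gripper":0.15}
  ]
}}

```text
time: 23.02
position: [0.4704, -0.1983, 0.0761]
tool_rot: [-3.124, -0.333, 0.004]
ft_force: [-0.3, -0.7, 0.2]
grip_width: 0.254
grip_force: 15.0
```

Emit:
{"method": "jog_arm", "body": {
  "increments": [
    {"tx":0,"ty":0,"tz":7,"wx":0,"wy":0,"wz":0,"gripper":0.15},
    {"tx":0,"ty":0,"tz":14,"wx":0,"wy":0,"wz":0,"gripper":0.15},
    {"tx":0,"ty":0,"tz":20,"wx":0,"wy":0,"wz":0,"gripper":0.15},
    {"tx":0,"ty":0,"tz":26,"wx":0,"wy":0,"wz":0,"gripper":0.15},
    {"tx":0,"ty":0,"tz":29,"wx":0,"wy":0,"wz":0,"gripper":0.15}
  ]
}}

```text
time: 23.43
position: [0.4711, -0.1982, 0.0478]
tool_rot: [-3.123, -0.334, 0.001]
ft_force: [0.1, 0.8, 0.8]
grip_width: 0.258
grip_force: 15.0
```

```bash
python3 - <<'E'
from plan import *
b=base(-.048);k=BY-np.pi/2
plan([(*b,.0455,k)])
E
```

```text
now [ 0.4711 -0.1982  0.0478] yang -1.358 F [0.1 0.8 0.8] w 0.258 t 23.4333 j [-0.43  0.26  0.86  2.01 -0.23  0.98 -0.8 ]
t [ 0.5 -1.3  2.3] w [-0.     0.001  0.002]
```

Emit:
{"method": "jog_arm", "body": {
  "increments": [
    {"tx":0,"ty":0,"tz":2,"wx":0,"wy":0,"wz":0,"gripper":0.3},
    {"tx":0,"ty":0,"tz":2,"wx":0,"wy":0,"wz":0,"gripper":0.6},
    {"tx":0,"ty":0,"tz":2,"wx":0,"wy":0,"wz":0,"gripper":0.6},
    {"tx":0,"ty":0,"tz":2,"wx":0,"wy":0,"wz":0,"gripper":0.6},
    {"tx":0,"ty":0,"tz":2,"wx":0,"wy":0,"wz":0,"gripper":0.6}
  ]
}}

```text
time: 23.85
position: [0.4717, -0.1986, 0.047]
tool_rot: [3.124, 0.333, 0.001]
ft_force: [-0.2, -0.4, 0.3]
grip_width: 0.518
grip_force: 0.0
```

Emit:
{"method": "jog_arm", "body": {
  "increments": [
    {"tx":0,"ty":0,"tz":0,"wx":0,"wy":0,"wz":0,"gripper":0.6},
    {"tx":0,"ty":0,"tz":-25,"wx":0,"wy":0,"wz":0,"gripper":0.6},
    {"tx":0,"ty":0,"tz":-60,"wx":0,"wy":0,"wz":0,"gripper":0.6},
    {"tx":0,"ty":0,"tz":-100,"wx":0,"wy":0,"wz":0,"gripper":0.6},
    {"tx":0,"ty":0,"tz":-140,"wx":0,"wy":0,"wz":0,"gripper":0.6}
  ]
}}

```text
time: 24.27
position: [0.4706, -0.1987, 0.188]
tool_rot: [3.124, 0.332, -0.002]
ft_force: [0.4, 0.6, 0.2]
grip_width: 0.6
grip_force: 0.0
```

```bash
python3 - <<'E'
from fit import *
d=im('scene');print([(b['bbox'],b['conf']) for b in vision.spot_in('scene','cover')][:2])
c=d['color'];e=cv2.resize(c[190:430,170:450],(700,600),interpolation=cv2.INTER_CUBIC);cv2.imwrite('pics/g.png',e)
t=im('top');print([(b['bbox'],b['conf']) for b in vision.spot_in('top','cover')][:2])
cv2.imwrite('pics/h.png',cv2.resize(t['color'][210:330,165:265],(500,600),interpolation=cv2.INTER_CUBIC))
E
```

```text
[([196.5, 201.8, 280.5, 261.9], 0.96)]
[([161.1, 211.3, 223.6, 303.1], 0.92)]
```

View pics/g.png

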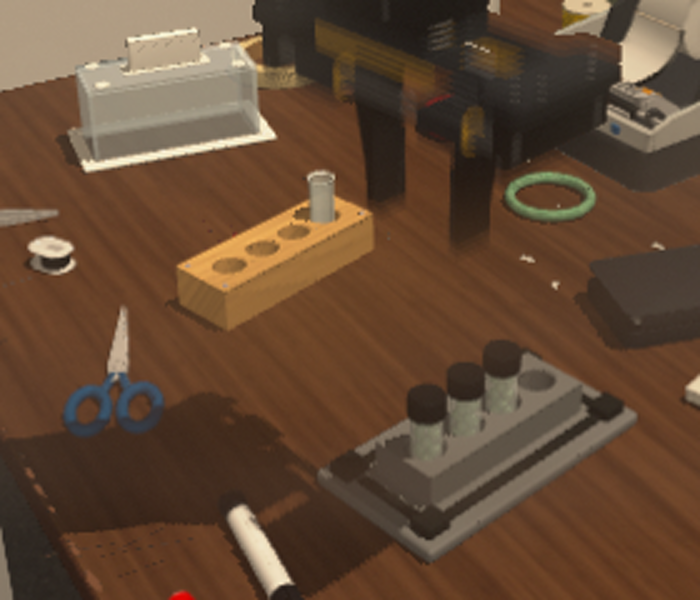

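View pics/h.png

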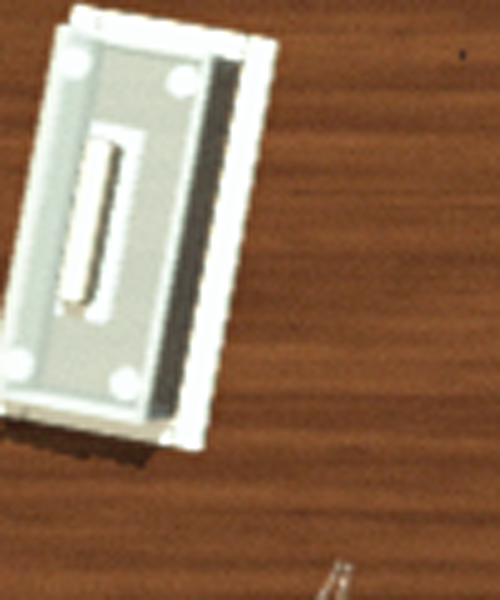

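```bash
python3 - <<'E'
from fit import *
from plan import *
d=im('top')
pk=[(75,63),(184,81),(16,364),(125,383)]
L=[(.06,.022),(.06,-.022),(-.06,.022),(-.06,-.022)]
P=[px2w(d,165+(u+.5)/5-.5,210+(v+.5)/5-.5,.07)[:2] for u,v in pk]
t,th,e=rig(L,P);print('cover',t,th,e)
fl=[px2w(d,165+u/5-.5,210+v/5-.5,.005)[:2] for u,v in[(75,5),(279,40),(203,450)]]
print('flange diag mid',(fl[0]+fl[2])/2, np.arctan2(*(fl[1]-fl[2])[::-1]))
s=im('scene')
for l in L:
    q=t+np.array([[np.cos(th),-np.sin(th)],[np.sin(th),np.cos(th)]])@l; print('scene zoom px',((w2px(s,(*q,.07))-[170,190]+.5)*2.5).round(0))
k=th-np.pi/2
mid=(np.array([.47,-.2])+t)/2
plan([(.53,-.04,.22,-1.5),(.53,.13,.22,-1.6),(*t,.2,k),(*t,.08,k)])
E
```

```text
cover [0.53478861 0.32480515] -0.17468364307287118 [0.00049046 0.00027325 0.00021131 0.00046491]
flange diag mid [0.53509718 0.32356672] -0.16905564290670783
scene zoom px [225.  48.]
scene zoom px [239.  66.]
scene zoom px [93. 68.]
scene zoom px [102.  87.]
now [ 0.4706 -0.198   0.1857] yang -1.358 F [-0.2  0.1 -0.5] w 0.601 t 24.5667 j [-0.53  0.04  0.91  1.87 -0.04  1.25 -0.97]
t [  91.4 -141.9  -34.3] w [-0.001  0.002  0.142]
t [  12.  -169.6    0. ] w [0.  0.  0.1]
t [  -0.9 -194.9   20. ] w [0.    0.    0.145]
t [  0.   0. 120.] w [0. 0. 0.]
```

Emit:
{"method": "jog_arm", "body": {
  "increments": [
    {"tx":20,"ty":-30,"tz":-10,"wx":0,"wy":0,"wz":0.03,"gripper":0.6},
    {"tx":40,"ty":-60,"tz":-20,"wx":0,"wy":0,"wz":0.06,"gripper":0.6},
    {"tx":60,"ty":-90,"tz":-30,"wx":0,"wy":0,"wz":0.09,"gripper":0.6},
    {"tx":77,"ty":-120,"tz":-34,"wx":0,"wy":0,"wz":0.12,"gripper":0.6},
    {"tx":91,"ty":-142,"tz":-34,"wx":0,"wy":0,"wz":0.142,"gripper":0.6}
  ]
}}

```text
time: 24.98
position: [0.5305, -0.0369, 0.2198]
tool_rot: [-3.139, -0.113, 0.002]
ft_force: [-0.8, -0.3, 0.2]
grip_width: 0.598
grip_force: 0.0
```

Emit:
{"method": "jog_arm", "body": {
  "increments": [
    {"tx":2,"ty":-35,"tz":0,"wx":0,"wy":0,"wz":0.02,"gripper":0.6},
    {"tx":5,"ty":-70,"tz":0,"wx":0,"wy":0,"wz":0.04,"gripper":0.6},
    {"tx":7,"ty":-105,"tz":0,"wx":0,"wy":0,"wz":0.06,"gripper":0.6},
    {"tx":10,"ty":-140,"tz":0,"wx":0,"wy":0,"wz":0.08,"gripper":0.6},
    {"tx":12,"ty":-170,"tz":0,"wx":0,"wy":0,"wz":0.1,"gripper":0.6}
  ]
}}

```text
time: 25.4
position: [0.5288, 0.1325, 0.2185]
tool_rot: [3.14, -0.045, -0.005]
ft_force: [0.3, -0.3, 0.2]
grip_width: 0.603
grip_force: 0.0
```

Emit:
{"method": "jog_arm", "body": {
  "increments": [
    {"tx":0,"ty":-40,"tz":4,"wx":0,"wy":0,"wz":0.03,"gripper":0.6},
    {"tx":0,"ty":-80,"tz":8,"wx":0,"wy":0,"wz":0.06,"gripper":0.6},
    {"tx":0,"ty":-120,"tz":12,"wx":0,"wy":0,"wz":0.09,"gripper":0.6},
    {"tx":-1,"ty":-160,"tz":16,"wx":0,"wy":0,"wz":0.12,"gripper":0.6},
    {"tx":-1,"ty":-195,"tz":20,"wx":0,"wy":0,"wz":0.145,"gripper":0.6}
  ]
}}

```text
time: 25.82
position: [0.5332, 0.3274, 0.1978]
tool_rot: [3.128, -0.273, -0.005]
ft_force: [0.9, 0.7, 1.1]
grip_width: 0.598
grip_force: 0.0
```

Emit:
{"method": "jog_arm", "body": {
  "increments": [
    {"tx":0,"ty":0,"tz":0,"wx":0,"wy":0,"wz":0,"gripper":0.6},
    {"tx":0,"ty":0,"tz":0,"wx":0,"wy":0,"wz":0,"gripper":0.6},
    {"tx":0,"ty":0,"tz":20,"wx":0,"wy":0,"wz":0,"gripper":0.6},
    {"tx":0,"ty":0,"tz":45,"wx":0,"wy":0,"wz":0,"gripper":0.6},
    {"tx":0,"ty":0,"tz":60,"wx":0,"wy":0,"wz":0,"gripper":0.6}
  ]
}}

```text
time: 26.23
position: [0.5343, 0.3219, 0.1375]
tool_rot: [3.126, -0.277, -0.004]
ft_force: [-1.4, -0.9, -0.7]
grip_width: 0.597
grip_force: 0.0
```

```bash
python3 - <<'E'
from plan import *
t=np.array([.5348,.3246]);k=-.174-np.pi/2
plan([(*t,.076,k)])
s=im('scene');print([(b['bbox'],b['conf']) for b in vision.spot_in('scene','cover')][:2])
E
```

```text
now [0.5343 0.3219 0.1375] yang -1.747 F [-1.4 -0.9 -0.7] w 0.597 t 26.2333 j [-1.02  0.35  0.53  1.64 -0.19  1.21 -2.19]
t [ 0.2 -3.  61.5] w [ 0.004  0.002 -0.003]
[([196.8, 201.6, 281.3, 264.2], 0.93), ([294.5, 256.4, 304.2, 280.4], 0.67)]
```

Emit:
{"method": "jog_arm", "body": {
  "increments": [
    {"tx":0,"ty":-2,"tz":15,"wx":0,"wy":0,"wz":0,"gripper":0.6},
    {"tx":0,"ty":-2,"tz":32,"wx":0,"wy":0,"wz":0,"gripper":0.6},
    {"tx":0,"ty":-2,"tz":48,"wx":0,"wy":0,"wz":0,"gripper":0.6},
    {"tx":0,"ty":-2,"tz":57,"wx":0,"wy":0,"wz":0,"gripper":0.6},
    {"tx":0,"ty":-2,"tz":61,"wx":0,"wy":0,"wz":0,"gripper":0.6}
  ],
  "grip_force": 35
}}

```text
time: 26.75
position: [0.5351, 0.3255, 0.0788]
tool_rot: [3.128, -0.275, -0.002]
ft_force: [-0.5, -0.4, -0.5]
grip_width: 0.599
grip_force: 0.0
```

Emit:
{"method": "jog_arm", "body": {
  "increments": [
    {"tx":0,"ty":0,"tz":0,"wx":0,"wy":0,"wz":0,"gripper":0.4},
    {"tx":0,"ty":0,"tz":0,"wx":0,"wy":0,"wz":0,"gripper":0.25},
    {"tx":0,"ty":0,"tz":0,"wx":0,"wy":0,"wz":0,"gripper":0},
    {"tx":0,"ty":0,"tz":0,"wx":0,"wy":0,"wz":0,"gripper":0},
    {"tx":0,"ty":0,"tz":0,"wx":0,"wy":0,"wz":0,"gripper":0}
  ]
}}

```text
time: 27.17
position: [0.5358, 0.3272, 0.0806]
tool_rot: [-3.129, 0.273, -0.002]
ft_force: [0.1, -0.3, 0.4]
grip_width: 0.309
grip_force: 0.0
```

Emit:
{"method": "jog_arm", "body": {
  "increments": [
    {"tx":0,"ty":0,"tz":0,"wx":0,"wy":0,"wz":0,"gripper":0},
    {"tx":0,"ty":0,"tz":0,"wx":0,"wy":0,"wz":0,"gripper":0},
    {"tx":0,"ty":0,"tz":0,"wx":0,"wy":0,"wz":0,"gripper":0},
    {"tx":0,"ty":0,"tz":0,"wx":0,"wy":0,"wz":0,"gripper":0},
    {"tx":0,"ty":0,"tz":0,"wx":0,"wy":0,"wz":0,"gripper":0}
  ]
}}

```text
time: 27.58
position: [0.5353, 0.3266, 0.0797]
tool_rot: [3.129, -0.273, -0.0]
ft_force: [-0.9, -1.4, 0.4]
grip_width: 0.113
grip_force: 35.0
```

```bash
python3 - <<'E'
from plan import *
t=np.array([.5348,.3246]);k=-.174-np.pi/2;b=base(0);kb=BY-np.pi/2
z=ctrl.get_state()['position'][2]
plan([(*t,z+.13,k),(.53,.15,z+.13,k+.15),(.53,-.03,z+.13,k+.3),(*b,z+.13,kb),(*b,z+.018,kb)])
E
```

```text
now [0.5353 0.3266 0.0797] yang -1.745 F [-0.9 -1.4  0.4] w 0.113 t 27.5833 j [-1.    0.41  0.52  1.69 -0.22  1.1  -2.17]
t [-1.0e-01  2.1e+00 -1.3e+02] w [ 0.  0. -0.]
t [ 25.5 172.8   0. ] w [ 0.    0.   -0.15]
t [  4.3 179.9   0. ] w [ 0.    0.   -0.15]
t [-31.4 154.1   0. ] w [ 0.     0.    -0.085]
t [  0.   0. 112.] w [0. 0. 0.]
```

Emit:
{"method": "jog_arm", "body": {
  "increments": [
    {"tx":0,"ty":0,"tz":-10,"wx":0,"wy":0,"wz":0,"gripper":0},
    {"tx":0,"ty":0,"tz":-35,"wx":0,"wy":0,"wz":0,"gripper":0},
    {"tx":0,"ty":0,"tz":-70,"wx":0,"wy":0,"wz":0,"gripper":0},
    {"tx":0,"ty":0,"tz":-105,"wx":0,"wy":0,"wz":0,"gripper":0},
    {"tx":0,"ty":2,"tz":-130,"wx":0,"wy":0,"wz":0,"gripper":0}
  ]
}}

```text
time: 28.0
position: [0.5356, 0.3257, 0.2134]
tool_rot: [-3.127, 0.272, -0.004]
ft_force: [0.8, 1.0, -2.0]
grip_width: 0.111
grip_force: 35.0
```

Emit:
{"method": "jog_arm", "body": {
  "increments": [
    {"tx":3,"ty":25,"tz":0,"wx":0,"wy":0,"wz":-0.02,"gripper":0},
    {"tx":8,"ty":60,"tz":0,"wx":0,"wy":0,"wz":-0.05,"gripper":0},
    {"tx":14,"ty":97,"tz":0,"wx":0,"wy":0,"wz":-0.08,"gripper":0},
    {"tx":20,"ty":135,"tz":0,"wx":0,"wy":0,"wz":-0.12,"gripper":0},
    {"tx":25,"ty":173,"tz":0,"wx":0,"wy":0,"wz":-0.15,"gripper":0}
  ]
}}

```text
time: 28.42
position: [0.5293, 0.1486, 0.2102]
tool_rot: [-3.141, 0.034, -0.001]
ft_force: [0.7, 0.2, -1.1]
grip_width: 0.111
grip_force: 35.0
```

Emit:
{"method": "jog_arm", "body": {
  "increments": [
    {"tx":1,"ty":38,"tz":0,"wx":0,"wy":0,"wz":-0.03,"gripper":0},
    {"tx":2,"ty":76,"tz":0,"wx":0,"wy":0,"wz":-0.06,"gripper":0},
    {"tx":3,"ty":113,"tz":0,"wx":0,"wy":0,"wz":-0.09,"gripper":0},
    {"tx":4,"ty":148,"tz":0,"wx":0,"wy":0,"wz":-0.12,"gripper":0},
    {"tx":4,"ty":180,"tz":0,"wx":0,"wy":0,"wz":-0.15,"gripper":0}
  ]
}}

```text
time: 28.83
position: [0.5289, -0.0324, 0.2104]
tool_rot: [-3.135, -0.197, -0.001]
ft_force: [-0.4, 0.4, -1.8]
grip_width: 0.114
grip_force: 35.0
```

Emit:
{"method": "jog_arm", "body": {
  "increments": [
    {"tx":-7,"ty":35,"tz":0,"wx":0,"wy":0,"wz":-0.02,"gripper":0},
    {"tx":-15,"ty":70,"tz":0,"wx":0,"wy":0,"wz":-0.04,"gripper":0},
    {"tx":-22,"ty":105,"tz":0,"wx":0,"wy":0,"wz":-0.06,"gripper":0},
    {"tx":-28,"ty":136,"tz":0,"wx":0,"wy":0,"wz":-0.08,"gripper":0},
    {"tx":-31,"ty":154,"tz":0,"wx":0,"wy":0,"wz":-0.085,"gripper":0}
  ]
}}

```text
time: 29.25
position: [0.5164, -0.1913, 0.2106]
tool_rot: [3.123, 0.324, 0.001]
ft_force: [0.2, -0.6, -1.5]
grip_width: 0.116
grip_force: 35.0
```

Emit:
{"method": "jog_arm", "body": {
  "increments": [
    {"tx":0,"ty":0,"tz":0,"wx":0,"wy":0,"wz":0,"gripper":0},
    {"tx":0,"ty":0,"tz":0,"wx":0,"wy":0,"wz":0,"gripper":0},
    {"tx":0,"ty":0,"tz":0,"wx":0,"wy":0,"wz":0,"gripper":0},
    {"tx":0,"ty":0,"tz":0,"wx":0,"wy":0,"wz":0,"gripper":0},
    {"tx":0,"ty":0,"tz":0,"wx":0,"wy":0,"wz":0,"gripper":0}
  ]
}}

```text
time: 29.67
position: [0.5182, -0.1849, 0.2097]
tool_rot: [-3.123, -0.334, -0.0]
ft_force: [-0.1, 0.6, -2.0]
grip_width: 0.114
grip_force: 35.0
```

```bash
python3 - <<'E'
from plan import *
b=base(0);kb=BY-np.pi/2
plan([(*b,.175,kb),(*b,.12,kb),(*b,.0977,kb)])
d=im('scene');u,v=w2px(d,(*b,.08)).astype(int)
# predicted flange underside outline at current pose
s=ctrl.get_state();p=s['position'];M=R.from_rotvec(s['tool_rot']).as_matrix();yc=-M[:,1];xc=M[:,0]
q=np.array([w2px(d,p+xc*a+yc*c+M[:,2]*.0797) for a,c in((.086,.043),(.086,-.043),(-.086,-.043),(-.086,.043))]).round().astype(int)
cv2.polylines(d['color'],[q],True,(0,0,255),1)
cv2.imwrite('pics/i.png',cv2.resize(d['color'][v-110:v+90,u-110:u+110],(660,600),interpolation=cv2.INTER_CUBIC))
E
```

```text
now [ 0.5182 -0.1849  0.2097] yang -1.357 F [-0.1  0.6 -2. ] w 0.114 t 29.6667 j [-0.5   0.14  0.88  1.75 -0.12  1.3  -0.96]
t [-0.4  1.9 34.7] w [-0.001 -0.     0.002]
t [ 0.  0. 55.] w [0. 0. 0.]
t [ 0.   0.  22.3] w [0. 0. 0.]
```

View pics/i.png

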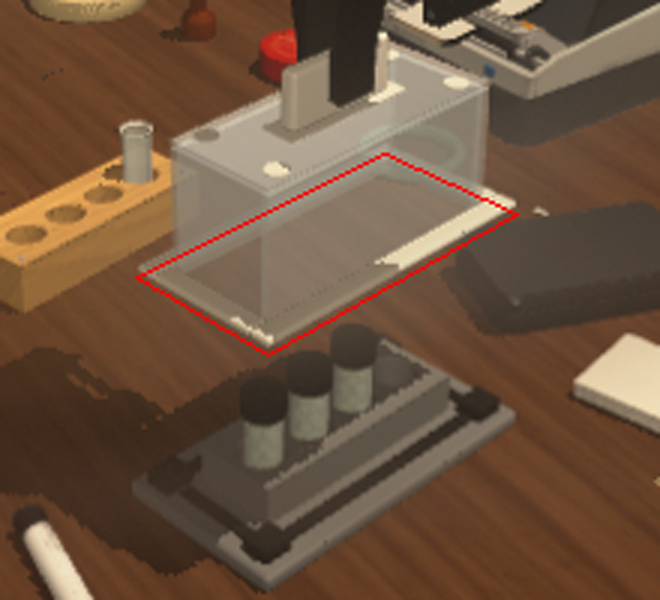

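Emit:
{"method": "jog_arm", "body": {
  "increments": [
    {"tx":0,"ty":2,"tz":12,"wx":0,"wy":0,"wz":0,"gripper":0},
    {"tx":0,"ty":2,"tz":28,"wx":0,"wy":0,"wz":0,"gripper":0},
    {"tx":0,"ty":2,"tz":44,"wx":0,"wy":0,"wz":0,"gripper":0},
    {"tx":0,"ty":2,"tz":56,"wx":0,"wy":0,"wz":0,"gripper":0},
    {"tx":0,"ty":2,"tz":60,"wx":0,"wy":0,"wz":0,"gripper":0}
  ]
}}

```text
time: 30.13
position: [0.5168, -0.1876, 0.147]
tool_rot: [-3.123, -0.331, 0.006]
ft_force: [0.3, -0.1, -2.9]
grip_width: 0.109
grip_force: 35.0
```

Emit:
{"method": "jog_arm", "body": {
  "increments": [
    {"tx":0,"ty":0,"tz":8,"wx":0,"wy":0,"wz":0,"gripper":0},
    {"tx":0,"ty":0,"tz":16,"wx":0,"wy":0,"wz":0,"gripper":0},
    {"tx":0,"ty":0,"tz":24,"wx":0,"wy":0,"wz":0,"gripper":0},
    {"tx":0,"ty":0,"tz":32,"wx":0,"wy":0,"wz":0,"gripper":0},
    {"tx":0,"ty":0,"tz":38,"wx":0,"wy":0,"wz":0,"gripper":0}
  ]
}}

```text
time: 30.55
position: [0.5181, -0.1884, 0.1108]
tool_rot: [-3.124, -0.331, 0.0]
ft_force: [-0.5, -1.0, -2.1]
grip_width: 0.111
grip_force: 35.0
```

```bash
python3 - <<'E'
from plan import *
b=base(0);kb=BY-np.pi/2
plan([(*b,.0977,kb)])
E
```

```text
now [ 0.5181 -0.1884  0.1108] yang -1.36 F [-0.5 -1.  -2.1] w 0.111 t 30.55 j [-0.45  0.26  0.86  1.86 -0.22  1.12 -0.87]
t [ 0.4 -1.5 13.1] w [-0.  0. -0.]
```

Emit:
{"method": "jog_arm", "body": {
  "increments": [
    {"tx":0,"ty":-1,"tz":3,"wx":0,"wy":0,"wz":0,"gripper":0},
    {"tx":0,"ty":-1,"tz":6,"wx":0,"wy":0,"wz":0,"gripper":0},
    {"tx":0,"ty":-1,"tz":9,"wx":0,"wy":0,"wz":0,"gripper":0},
    {"tx":0,"ty":-1,"tz":11,"wx":0,"wy":0,"wz":0,"gripper":0},
    {"tx":0,"ty":-1,"tz":12,"wx":0,"wy":0,"wz":0,"gripper":0}
  ]
}}

```text
time: 30.97
position: [0.5181, -0.1875, 0.0996]
tool_rot: [-3.124, -0.331, -0.0]
ft_force: [0.1, -0.5, -1.9]
grip_width: 0.114
grip_force: 35.0
```

Emit:
{"method": "jog_arm", "body": {
  "increments": [
    {"tx":0,"ty":0,"tz":0,"wx":0,"wy":0,"wz":0,"gripper":0},
    {"tx":0,"ty":0,"tz":0.5,"wx":0,"wy":0,"wz":0,"gripper":0},
    {"tx":0,"ty":0,"tz":1,"wx":0,"wy":0,"wz":0,"gripper":0},
    {"tx":0,"ty":0,"tz":1,"wx":0,"wy":0,"wz":0,"gripper":0},
    {"tx":0,"ty":0,"tz":1,"wx":0,"wy":0,"wz":0,"gripper":0}
  ]
}}

```text
time: 31.38
position: [0.5181, -0.1875, 0.0988]
tool_rot: [-3.124, -0.331, -0.0]
ft_force: [-0.3, 0.2, -2.8]
grip_width: 0.108
grip_force: 35.0
```

```bash
python3 - <<'E'
from plan import *
b=base(0);kb=BY-np.pi/2
plan([(*b,.0977,kb)])
E
```

```text
now [ 0.5181 -0.1875  0.0988] yang -1.36 F [-0.3  0.2 -2.8] w 0.108 t 31.3833 j [-0.44  0.27  0.85  1.87 -0.23  1.1  -0.86]
t [ 0.2 -0.6  1.1] w [-0. -0. -0.]
```

Emit:
{"method": "jog_arm", "body": {
  "increments": [
    {"tx":0,"ty":0,"tz":0.5,"wx":0,"wy":0,"wz":0,"gripper":0},
    {"tx":0,"ty":0,"tz":1,"wx":0,"wy":0,"wz":0,"gripper":0},
    {"tx":0,"ty":0,"tz":1.2,"wx":0,"wy":0,"wz":0,"gripper":0},
    {"tx":0,"ty":0,"tz":1.2,"wx":0,"wy":0,"wz":0,"gripper":0},
    {"tx":0,"ty":0,"tz":1.2,"wx":0,"wy":0,"wz":0,"gripper":0}
  ]
}}

```text
time: 31.8
position: [0.5181, -0.1875, 0.0976]
tool_rot: [-3.124, -0.33, -0.0]
ft_force: [-0.8, -0.4, -0.3]
grip_width: 0.113
grip_force: 35.0
```

Emit:
{"method": "jog_arm", "body": {
  "increments": [
    {"tx":0,"ty":0,"tz":0,"wx":0,"wy":0,"wz":0,"gripper":0.2},
    {"tx":0,"ty":0,"tz":0,"wx":0,"wy":0,"wz":0,"gripper":0.5},
    {"tx":0,"ty":0,"tz":0,"wx":0,"wy":0,"wz":0,"gripper":0.5},
    {"tx":0,"ty":0,"tz":0,"wx":0,"wy":0,"wz":0,"gripper":0.5},
    {"tx":0,"ty":0,"tz":0,"wx":0,"wy":0,"wz":0,"gripper":0.5}
  ]
}}

```text
time: 32.22
position: [0.5181, -0.1875, 0.0976]
tool_rot: [-3.124, -0.331, -0.0]
ft_force: [-0.1, 0.9, 1.3]
grip_width: 0.402
grip_force: 0.0
```

Emit:
{"method": "jog_arm", "body": {
  "increments": [
    {"tx":0,"ty":0,"tz":0,"wx":0,"wy":0,"wz":0,"gripper":0.5},
    {"tx":0,"ty":0,"tz":-10,"wx":0,"wy":0,"wz":0,"gripper":0.5},
    {"tx":0,"ty":0,"tz":-25,"wx":0,"wy":0,"wz":0,"gripper":0.5},
    {"tx":0,"ty":0,"tz":-40,"wx":0,"wy":0,"wz":0,"gripper":0.5},
    {"tx":0,"ty":0,"tz":-50,"wx":0,"wy":0,"wz":0,"gripper":0.5}
  ]
}}

```text
time: 32.63
position: [0.5187, -0.1879, 0.1495]
tool_rot: [3.124, 0.33, 0.003]
ft_force: [0.6, 0.2, -0.3]
grip_width: 0.498
grip_force: 0.0
```

Emit:
{"method": "jog_arm", "body": {
  "increments": [
    {"tx":0,"ty":0,"tz":0,"wx":0,"wy":0,"wz":0,"gripper":0},
    {"tx":0,"ty":0,"tz":0,"wx":0,"wy":0,"wz":0,"gripper":0},
    {"tx":0,"ty":0,"tz":0,"wx":0,"wy":0,"wz":0,"gripper":0},
    {"tx":0,"ty":0,"tz":0,"wx":0,"wy":0,"wz":0,"gripper":0},
    {"tx":0,"ty":0,"tz":0,"wx":0,"wy":0,"wz":0,"gripper":0}
  ]
}}

```text
time: 33.05
position: [0.5175, -0.1873, 0.1467]
tool_rot: [-3.124, -0.331, 0.002]
ft_force: [0.7, -0.4, -0.2]
grip_width: 0.205
grip_force: 0.0
```

```bash
python3 - <<'E'
from plan import *
b=base(0);kb=BY-np.pi/2
c,s=np.cos(BY),np.sin(BY)
f=lambda x,y:b+np.array([c*x-s*y,s*x+c*y])
d=im('scene');u,v=w2px(d,(*b,.06)).astype(int)
for x,y in((.06,.022),(.06,-.022),(-.06,-.022),(-.06,.022)):
    a=w2px(d,(*f(x,y),.088)).round().astype(int);cv2.circle(d['color'],tuple(int(i) for i in a),1,(0,0,255),-1);print(f(x,y).round(4))
cv2.imwrite('pics/j.png',cv2.resize(d['color'][v-75:v+75,u-90:u+90],(720,600),interpolation=cv2.INTER_CUBIC))
plan([(*f(.06,.022),.13,kb),(*f(.06,.022),.085,kb)])
E
```

```text
[ 0.5723 -0.1527]
[ 0.5815 -0.1957]
[ 0.4641 -0.2209]
[ 0.4549 -0.1779]
now [ 0.5175 -0.1873  0.1468] yang -1.36 F [-0.5  0.6  0.8] w 0.162 t 33.1 j [-0.47  0.21  0.87  1.82 -0.17  1.19 -0.91]
t [ 60.8 -22.4  16.7] w [-0.     0.001 -0.   ]
t [ 0.  0. 45.] w [0. 0. 0.]
```

View pics/j.png

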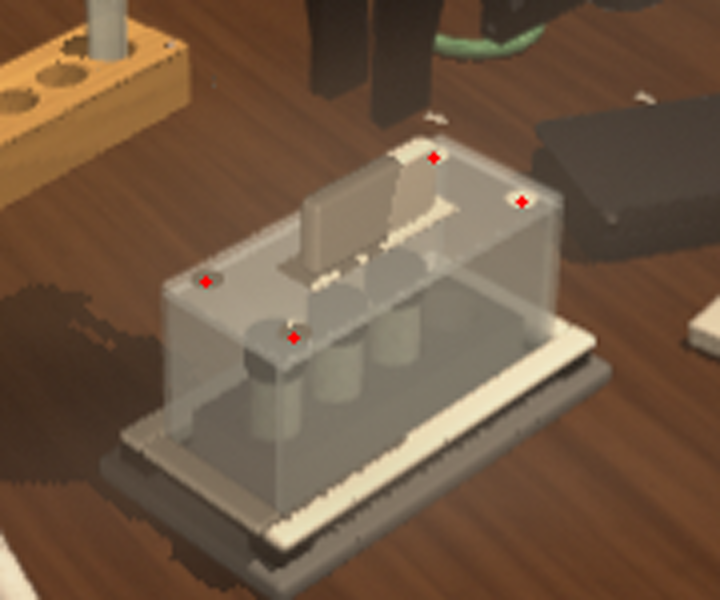

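Emit:
{"method": "jog_arm", "body": {
  "increments": [
    {"tx":20,"ty":-7,"tz":0,"wx":0,"wy":0,"wz":0,"gripper":0},
    {"tx":45,"ty":-16,"tz":0,"wx":0,"wy":0,"wz":0,"gripper":0},
    {"tx":61,"ty":-22,"tz":5,"wx":0,"wy":0,"wz":0,"gripper":0},
    {"tx":61,"ty":-22,"tz":20,"wx":0,"wy":0,"wz":0,"gripper":0},
    {"tx":61,"ty":-22,"tz":35,"wx":0,"wy":0,"wz":0,"gripper":0}
  ],
  "grip_force": 10
}}

```text
time: 33.52
position: [0.5744, -0.1521, 0.1119]
tool_rot: [3.123, 0.335, 0.001]
ft_force: [0.2, 0.2, -0.1]
grip_width: 0.006
grip_force: 0.0
```

Emit:
{"method": "jog_arm", "body": {
  "increments": [
    {"tx":0,"ty":0,"tz":8,"wx":0,"wy":0,"wz":0,"gripper":0},
    {"tx":0,"ty":0,"tz":16,"wx":0,"wy":0,"wz":0,"gripper":0},
    {"tx":0,"ty":0,"tz":20,"wx":0,"wy":0,"wz":0,"gripper":0},
    {"tx":0,"ty":0,"tz":22,"wx":0,"wy":0,"wz":0,"gripper":0},
    {"tx":0,"ty":0,"tz":23,"wx":0,"wy":0,"wz":0,"gripper":0}
  ]
}}

```text
time: 33.93
position: [0.5731, -0.1534, 0.0896]
tool_rot: [-3.124, -0.33, -0.001]
ft_force: [-0.8, -0.3, 0.2]
grip_width: 0.007
grip_force: 0.0
```

```bash
cat >> plan.py <<'E'
def cor(x,y):
    c,s=np.cos(BY),np.sin(BY);return BC+np.array([c*x-s*y,s*x+c*y])
E
python3 - <<'E'
from plan import *
kb=BY-np.pi/2
plan([(*cor(.06,.022),.080,kb)])
E
```

```text
now [ 0.5731 -0.1534  0.0896] yang -1.36 F [-0.8 -0.3  0.2] w 0.007 t 33.9333 j [-0.44  0.38  0.8   1.78 -0.3   1.11 -0.9 ]
t [-0.7 -0.8  9.6] w [-0.    -0.    -0.001]
```

Emit:
{"method": "jog_arm", "body": {
  "increments": [
    {"tx":0,"ty":0,"tz":1,"wx":0,"wy":0,"wz":0,"gripper":0},
    {"tx":0,"ty":0,"tz":2,"wx":0,"wy":0,"wz":0,"gripper":0},
    {"tx":0,"ty":0,"tz":3,"wx":0,"wy":0,"wz":0,"gripper":0},
    {"tx":0,"ty":0,"tz":4,"wx":0,"wy":0,"wz":0,"gripper":0},
    {"tx":0,"ty":0,"tz":5,"wx":0,"wy":0,"wz":0,"gripper":0}
  ]
}}

```text
time: 34.35
position: [0.5742, -0.1531, 0.0871]
tool_rot: [-3.123, -0.331, -0.004]
ft_force: [-3.4, 2.1, 14.3]
grip_width: 0.007
grip_force: 6.9
```

Emit:
{"method": "jog_arm", "body": {
  "increments": [
    {"tx":0,"ty":0,"tz":1,"wx":0,"wy":0,"wz":0,"gripper":0},
    {"tx":0,"ty":0,"tz":2,"wx":0,"wy":0,"wz":0,"gripper":0},
    {"tx":0,"ty":0,"tz":3,"wx":0,"wy":0,"wz":0,"gripper":0},
    {"tx":0,"ty":0,"tz":3,"wx":0,"wy":0,"wz":0,"gripper":0},
    {"tx":0,"ty":0,"tz":3,"wx":0,"wy":0,"wz":0,"gripper":0}
  ]
}}

```text
time: 34.77
position: [0.5755, -0.1529, 0.0847]
tool_rot: [-3.123, -0.331, -0.008]
ft_force: [-0.7, 2.5, 13.7]
grip_width: 0.008
grip_force: 6.5
```

Emit:
{"method": "jog_arm", "body": {
  "increments": [
    {"tx":0,"ty":0,"tz":1,"wx":0,"wy":0,"wz":0,"gripper":0},
    {"tx":0,"ty":0,"tz":2,"wx":0,"wy":0,"wz":0,"gripper":0},
    {"tx":0,"ty":0,"tz":3,"wx":0,"wy":0,"wz":0,"gripper":0},
    {"tx":0,"ty":0,"tz":4,"wx":0,"wy":0,"wz":0,"gripper":0},
    {"tx":0,"ty":0,"tz":4,"wx":0,"wy":0,"wz":0,"gripper":0}
  ]
}}

```text
time: 35.18
position: [0.5767, -0.1527, 0.0824]
tool_rot: [-3.123, -0.332, -0.012]
ft_force: [-2.8, 3.7, 21.0]
grip_width: 0.006
grip_force: 10.5
```

Emit:
{"method": "jog_arm", "body": {
  "increments": [
    {"tx":0,"ty":0,"tz":1,"wx":0,"wy":0,"wz":0,"gripper":0},
    {"tx":0,"ty":0,"tz":1.5,"wx":0,"wy":0,"wz":0,"gripper":0},
    {"tx":0,"ty":0,"tz":1.5,"wx":0,"wy":0,"wz":0,"gripper":0},
    {"tx":0,"ty":0,"tz":1.5,"wx":0,"wy":0,"wz":0,"gripper":0},
    {"tx":0,"ty":0,"tz":1.5,"wx":0,"wy":0,"wz":0,"gripper":0}
  ]
}}

```text
time: 35.6
position: [0.5768, -0.1528, 0.0823]
tool_rot: [-3.122, -0.331, -0.013]
ft_force: [-5.0, 4.6, 30.1]
grip_width: 0.005
grip_force: 14.7
```

Emit:
{"method": "jog_arm", "body": {
  "increments": [
    {"tx":0,"ty":0,"tz":-8,"wx":0,"wy":0,"wz":0,"gripper":0},
    {"tx":0,"ty":0,"tz":-20,"wx":0,"wy":0,"wz":0,"gripper":0},
    {"tx":0,"ty":0,"tz":-30,"wx":0,"wy":0,"wz":0,"gripper":0},
    {"tx":0,"ty":20,"tz":-30,"wx":0,"wy":0,"wz":0,"gripper":0},
    {"tx":0,"ty":43,"tz":-30,"wx":0,"wy":0,"wz":0,"gripper":0}
  ]
}}

```text
time: 36.02
position: [0.5833, -0.1934, 0.1071]
tool_rot: [-3.122, -0.337, -0.003]
ft_force: [0.5, -0.7, -0.1]
grip_width: 0.007
grip_force: 0.0
```

```bash
python3 - <<'E'
from plan import *
kb=BY-np.pi/2
plan([(*cor(.06,-.022),.090,kb)])
E
```

```text
now [ 0.5833 -0.1934  0.1071] yang -1.356 F [ 0.5 -0.7 -0.1] w 0.007 t 36.0167 j [-0.37  0.41  0.81  1.71 -0.32  1.16 -0.83]
t [-2.3  1.9 17.1] w [-0.001 -0.002  0.004]
```

Emit:
{"method": "jog_arm", "body": {
  "increments": [
    {"tx":-1,"ty":1,"tz":6,"wx":0,"wy":0,"wz":0,"gripper":0},
    {"tx":-1,"ty":1,"tz":12,"wx":0,"wy":0,"wz":0,"gripper":0},
    {"tx":-1,"ty":1,"tz":16,"wx":0,"wy":0,"wz":0,"gripper":0},
    {"tx":-1,"ty":1,"tz":18,"wx":0,"wy":0,"wz":0,"gripper":0},
    {"tx":-1,"ty":1,"tz":19,"wx":0,"wy":0,"wz":0,"gripper":0}
  ]
}}

```text
time: 36.43
position: [0.581, -0.1949, 0.0861]
tool_rot: [-3.123, -0.333, 0.002]
ft_force: [-0.4, 1.2, 0.7]
grip_width: 0.005
grip_force: 0.0
```

Emit:
{"method": "jog_arm", "body": {
  "increments": [
    {"tx":0,"ty":0,"tz":1,"wx":0,"wy":0,"wz":0,"gripper":0},
    {"tx":0,"ty":0,"tz":2,"wx":0,"wy":0,"wz":0,"gripper":0},
    {"tx":0,"ty":0,"tz":3,"wx":0,"wy":0,"wz":0,"gripper":0},
    {"tx":0,"ty":0,"tz":4,"wx":0,"wy":0,"wz":0,"gripper":0},
    {"tx":0,"ty":0,"tz":5,"wx":0,"wy":0,"wz":0,"gripper":0}
  ]
}}

```text
time: 36.85
position: [0.5816, -0.1964, 0.0828]
tool_rot: [-3.124, -0.331, -0.001]
ft_force: [-2.7, 2.7, 10.5]
grip_width: 0.002
grip_force: 4.9
```

Emit:
{"method": "jog_arm", "body": {
  "increments": [
    {"tx":0,"ty":0,"tz":1,"wx":0,"wy":0,"wz":0,"gripper":0},
    {"tx":0,"ty":0,"tz":2,"wx":0,"wy":0,"wz":0,"gripper":0},
    {"tx":0,"ty":0,"tz":3,"wx":0,"wy":0,"wz":0,"gripper":0},
    {"tx":0,"ty":0,"tz":4,"wx":0,"wy":0,"wz":0,"gripper":0},
    {"tx":0,"ty":0,"tz":4,"wx":0,"wy":0,"wz":0,"gripper":0}
  ]
}}

```text
time: 37.27
position: [0.5819, -0.1968, 0.0825]
tool_rot: [-3.122, -0.33, -0.003]
ft_force: [-8.5, 3.1, 25.5]
grip_width: 0.01
grip_force: 12.7
```

Emit:
{"method": "jog_arm", "body": {
  "increments": [
    {"tx":0,"ty":0,"tz":-10,"wx":0,"wy":0,"wz":0,"gripper":0},
    {"tx":0,"ty":6,"tz":-25,"wx":0,"wy":0,"wz":0,"gripper":0},
    {"tx":0,"ty":10,"tz":-45,"wx":0,"wy":0,"wz":0,"gripper":0},
    {"tx":-20,"ty":10,"tz":-45,"wx":0,"wy":0,"wz":0,"gripper":0},
    {"tx":-50,"ty":10,"tz":-45,"wx":0,"wy":0,"wz":0,"gripper":0}
  ]
}}

```text
time: 37.68
position: [0.5372, -0.2164, 0.1244]
tool_rot: [3.121, 0.335, 0.006]
ft_force: [0.3, -1.1, 1.0]
grip_width: 0.008
grip_force: 0.0
```

Emit:
{"method": "jog_arm", "body": {
  "increments": [
    {"tx":-30,"ty":0,"tz":0,"wx":0,"wy":0,"wz":0,"gripper":0},
    {"tx":-55,"ty":0,"tz":0,"wx":0,"wy":0,"wz":0,"gripper":0},
    {"tx":-69,"ty":-5,"tz":0,"wx":0,"wy":0,"wz":0,"gripper":0},
    {"tx":-69,"ty":-10,"tz":10,"wx":0,"wy":0,"wz":0,"gripper":0},
    {"tx":-69,"ty":-10,"tz":20,"wx":0,"wy":0,"wz":0,"gripper":0}
  ]
}}

```text
time: 38.1
position: [0.4656, -0.2202, 0.1029]
tool_rot: [-3.122, -0.331, -0.005]
ft_force: [0.5, -0.1, -0.6]
grip_width: 0.005
grip_force: 0.0
```

```bash
python3 - <<'E'
from plan import *
kb=BY-np.pi/2
plan([(*cor(-.06,-.022),.090,kb)])
E
```

```text
now [ 0.4656 -0.2202  0.1029] yang -1.359 F [ 0.5 -0.1 -0.6] w 0.005 t 38.1 j [-0.43  0.17  0.9   1.96 -0.15  1.08 -0.83]
t [-1.6  0.4 12.9] w [-0.002 -0.003  0.   ]
```

Emit:
{"method": "jog_arm", "body": {
  "increments": [
    {"tx":-1,"ty":0,"tz":5,"wx":0,"wy":0,"wz":0,"gripper":0},
    {"tx":-1,"ty":0,"tz":9,"wx":0,"wy":0,"wz":0,"gripper":0},
    {"tx":-1,"ty":0,"tz":12,"wx":0,"wy":0,"wz":0,"gripper":0},
    {"tx":-1,"ty":0,"tz":14,"wx":0,"wy":0,"wz":0,"gripper":0},
    {"tx":-1,"ty":0,"tz":16,"wx":0,"wy":0,"wz":0,"gripper":0}
  ]
}}

```text
time: 38.52
position: [0.4641, -0.2226, 0.0875]
tool_rot: [3.123, 0.331, -0.002]
ft_force: [-4.6, -0.7, 12.4]
grip_width: 0.005
grip_force: 6.4
```

Emit:
{"method": "jog_arm", "body": {
  "increments": [
    {"tx":0,"ty":0,"tz":1,"wx":0,"wy":0,"wz":0,"gripper":0},
    {"tx":0,"ty":0,"tz":2,"wx":0,"wy":0,"wz":0,"gripper":0},
    {"tx":0,"ty":0,"tz":3,"wx":0,"wy":0,"wz":0,"gripper":0},
    {"tx":0,"ty":0,"tz":4,"wx":0,"wy":0,"wz":0,"gripper":0},
    {"tx":0,"ty":0,"tz":5,"wx":0,"wy":0,"wz":0,"gripper":0}
  ]
}}

```text
time: 38.93
position: [0.4628, -0.2247, 0.0839]
tool_rot: [3.122, 0.328, -0.004]
ft_force: [-10.1, -1.6, 19.2]
grip_width: 0.006
grip_force: 9.2
```

Emit:
{"method": "jog_arm", "body": {
  "increments": [
    {"tx":0,"ty":0,"tz":1,"wx":0,"wy":0,"wz":0,"gripper":0},
    {"tx":0,"ty":0,"tz":2,"wx":0,"wy":0,"wz":0,"gripper":0},
    {"tx":0,"ty":0,"tz":3,"wx":0,"wy":0,"wz":0,"gripper":0},
    {"tx":0,"ty":0,"tz":4,"wx":0,"wy":0,"wz":0,"gripper":0},
    {"tx":0,"ty":0,"tz":4,"wx":0,"wy":0,"wz":0,"gripper":0}
  ]
}}

```text
time: 39.35
position: [0.4618, -0.2244, 0.0815]
tool_rot: [-3.124, -0.327, 0.007]
ft_force: [-16.9, 1.1, 36.8]
grip_width: 0.003
grip_force: 18.0
```

Emit:
{"method": "jog_arm", "body": {
  "increments": [
    {"tx":0,"ty":0,"tz":-8,"wx":0,"wy":0,"wz":0,"gripper":0},
    {"tx":0,"ty":0,"tz":-20,"wx":0,"wy":0,"wz":0,"gripper":0},
    {"tx":0,"ty":0,"tz":-30,"wx":0,"wy":0,"wz":0,"gripper":0},
    {"tx":0,"ty":-20,"tz":-30,"wx":0,"wy":0,"wz":0,"gripper":0},
    {"tx":0,"ty":-43,"tz":-30,"wx":0,"wy":0,"wz":0,"gripper":0}
  ]
}}

```text
time: 39.77
position: [0.4559, -0.1809, 0.1093]
tool_rot: [3.122, 0.325, 0.003]
ft_force: [0.1, 0.4, -0.2]
grip_width: 0.004
grip_force: 0.0
```

```bash
python3 - <<'E'
from plan import *
kb=BY-np.pi/2
plan([(*cor(-.06,.022),.088,kb)])
E
```

```text
now [ 0.4559 -0.1809  0.1093] yang -1.363 F [ 0.1  0.4 -0.2] w 0.004 t 39.7667 j [-0.52  0.08  0.88  2.01 -0.07  1.08 -0.97]
t [-0.4 -3.2 21.3] w [ 0.002 -0.002 -0.003]
```

Emit:
{"method": "jog_arm", "body": {
  "increments": [
    {"tx":0,"ty":-1,"tz":8,"wx":0,"wy":0,"wz":0,"gripper":0},
    {"tx":0,"ty":-1,"tz":14,"wx":0,"wy":0,"wz":0,"gripper":0},
    {"tx":0,"ty":-1,"tz":18,"wx":0,"wy":0,"wz":0,"gripper":0},
    {"tx":0,"ty":-1,"tz":20,"wx":0,"wy":0,"wz":0,"gripper":0},
    {"tx":0,"ty":-1,"tz":22,"wx":0,"wy":0,"wz":0,"gripper":0}
  ]
}}

```text
time: 40.18
position: [0.4547, -0.1796, 0.0857]
tool_rot: [3.123, 0.328, -0.001]
ft_force: [0.1, -0.4, 0.1]
grip_width: 0.004
grip_force: 0.0
```

Emit:
{"method": "jog_arm", "body": {
  "increments": [
    {"tx":0,"ty":0,"tz":1,"wx":0,"wy":0,"wz":0,"gripper":0},
    {"tx":0,"ty":0,"tz":2,"wx":0,"wy":0,"wz":0,"gripper":0},
    {"tx":0,"ty":0,"tz":3,"wx":0,"wy":0,"wz":0,"gripper":0},
    {"tx":0,"ty":0,"tz":4,"wx":0,"wy":0,"wz":0,"gripper":0},
    {"tx":0,"ty":0,"tz":5,"wx":0,"wy":0,"wz":0,"gripper":0}
  ]
}}

```text
time: 40.6
position: [0.4542, -0.179, 0.0816]
tool_rot: [-3.124, -0.33, 0.002]
ft_force: [-4.5, 0.2, 9.0]
grip_width: 0.007
grip_force: 4.5
```

Emit:
{"method": "jog_arm", "body": {
  "increments": [
    {"tx":0,"ty":0,"tz":1,"wx":0,"wy":0,"wz":0,"gripper":0},
    {"tx":0,"ty":0,"tz":2,"wx":0,"wy":0,"wz":0,"gripper":0},
    {"tx":0,"ty":0,"tz":2.5,"wx":0,"wy":0,"wz":0,"gripper":0},
    {"tx":0,"ty":0,"tz":2.5,"wx":0,"wy":0,"wz":0,"gripper":0},
    {"tx":0,"ty":0,"tz":2.5,"wx":0,"wy":0,"wz":0,"gripper":0}
  ]
}}

```text
time: 41.02
position: [0.4541, -0.1789, 0.0812]
tool_rot: [-3.121, -0.329, 0.003]
ft_force: [-12.1, 2.6, 28.2]
grip_width: 0.007
grip_force: 14.2
```

Emit:
{"method": "jog_arm", "body": {
  "increments": [
    {"tx":0,"ty":0,"tz":-10,"wx":0,"wy":0,"wz":0,"gripper":0},
    {"tx":0,"ty":-6,"tz":-25,"wx":0,"wy":0,"wz":0,"gripper":0},
    {"tx":0,"ty":-10,"tz":-45,"wx":0,"wy":0,"wz":0,"gripper":0},
    {"tx":20,"ty":-10,"tz":-45,"wx":0,"wy":0,"wz":0,"gripper":0},
    {"tx":50,"ty":-10,"tz":-45,"wx":0,"wy":0,"wz":0,"gripper":0}
  ]
}}

```text
time: 41.43
position: [0.5017, -0.1588, 0.1255]
tool_rot: [-3.122, -0.327, -0.007]
ft_force: [0.8, -0.4, 0.5]
grip_width: 0.003
grip_force: 0.0
```

Emit:
{"method": "jog_arm", "body": {
  "increments": [
    {"tx":30,"ty":0,"tz":0,"wx":0,"wy":0,"wz":0,"gripper":0},
    {"tx":55,"ty":0,"tz":0,"wx":0,"wy":0,"wz":0,"gripper":0},
    {"tx":70,"ty":5,"tz":0,"wx":0,"wy":0,"wz":0,"gripper":0},
    {"tx":70,"ty":10,"tz":10,"wx":0,"wy":0,"wz":0,"gripper":0},
    {"tx":70,"ty":10,"tz":20,"wx":0,"wy":0,"wz":0,"gripper":0}
  ]
}}

```text
time: 41.85
position: [0.5725, -0.1549, 0.103]
tool_rot: [3.122, 0.329, 0.0]
ft_force: [-0.4, -0.2, -0.3]
grip_width: 0.005
grip_force: 0.0
```

```bash
python3 - <<'E'
from plan import *
kb=BY-np.pi/2
plan([(*cor(.06,.022),.082,kb)])
E
```

```text
now [ 0.5725 -0.1549  0.103 ] yang -1.361 F [-0.4 -0.2 -0.3] w 0.005 t 41.85 j [-0.46  0.37  0.82  1.77 -0.29  1.13 -0.91]
t [ 0.3 -2.3 21. ] w [ 0.002  0.    -0.001]
```

Emit:
{"method": "jog_arm", "body": {
  "increments": [
    {"tx":0,"ty":-1,"tz":8,"wx":0,"wy":0,"wz":0,"gripper":0},
    {"tx":0,"ty":-1,"tz":14,"wx":0,"wy":0,"wz":0,"gripper":0},
    {"tx":0,"ty":-1,"tz":18,"wx":0,"wy":0,"wz":0,"gripper":0},
    {"tx":0,"ty":-1,"tz":20,"wx":0,"wy":0,"wz":0,"gripper":0},
    {"tx":0,"ty":-1,"tz":21,"wx":0,"wy":0,"wz":0,"gripper":0}
  ]
}}

```text
time: 42.27
position: [0.5714, -0.1523, 0.0823]
tool_rot: [-3.124, -0.33, -0.0]
ft_force: [-0.9, -0.9, -0.0]
grip_width: 0.009
grip_force: 0.0
```

Emit:
{"method": "jog_arm", "body": {
  "increments": [
    {"tx":0,"ty":0,"tz":1,"wx":0,"wy":0,"wz":0,"gripper":0},
    {"tx":0,"ty":0,"tz":2,"wx":0,"wy":0,"wz":0,"gripper":0},
    {"tx":0,"ty":0,"tz":3,"wx":0,"wy":0,"wz":0,"gripper":0},
    {"tx":0,"ty":0,"tz":4,"wx":0,"wy":0,"wz":0,"gripper":0},
    {"tx":0,"ty":0,"tz":5,"wx":0,"wy":0,"wz":0,"gripper":0}
  ]
}}

```text
time: 42.68
position: [0.5722, -0.1524, 0.0812]
tool_rot: [-3.122, -0.33, -0.001]
ft_force: [-10.3, 3.5, 29.1]
grip_width: 0.003
grip_force: 14.7
```

Emit:
{"method": "jog_arm", "body": {
  "increments": [
    {"tx":0,"ty":0,"tz":0.5,"wx":0,"wy":0,"wz":0,"gripper":0},
    {"tx":0,"ty":0,"tz":1,"wx":0,"wy":0,"wz":0,"gripper":0},
    {"tx":0,"ty":0,"tz":1,"wx":0,"wy":0,"wz":0,"gripper":0},
    {"tx":0,"ty":0,"tz":1,"wx":0,"wy":0,"wz":0,"gripper":0},
    {"tx":0,"ty":0,"tz":1,"wx":0,"wy":0,"wz":0,"gripper":0}
  ]
}}

```text
time: 43.1
position: [0.5723, -0.1524, 0.0813]
tool_rot: [-3.121, -0.33, -0.002]
ft_force: [-11.9, 3.5, 28.0]
grip_width: 0.005
grip_force: 14.4
```

Emit:
{"method": "jog_arm", "body": {
  "increments": [
    {"tx":0,"ty":0,"tz":-8,"wx":0,"wy":0,"wz":0,"gripper":0},
    {"tx":0,"ty":0,"tz":-16,"wx":0,"wy":0,"wz":0,"gripper":0},
    {"tx":0,"ty":10,"tz":-22,"wx":0,"wy":0,"wz":0,"gripper":0},
    {"tx":0,"ty":28,"tz":-22,"wx":0,"wy":0,"wz":0,"gripper":0},
    {"tx":0,"ty":43,"tz":-22,"wx":0,"wy":0,"wz":0,"gripper":0}
  ]
}}

```text
time: 43.52
position: [0.5817, -0.1956, 0.0993]
tool_rot: [3.123, 0.332, 0.002]
ft_force: [0.1, -0.2, 1.1]
grip_width: 0.004
grip_force: 0.0
```

Emit:
{"method": "jog_arm", "body": {
  "increments": [
    {"tx":0,"ty":0,"tz":5,"wx":0,"wy":0,"wz":0,"gripper":0},
    {"tx":0,"ty":0,"tz":10,"wx":0,"wy":0,"wz":0,"gripper":0},
    {"tx":0,"ty":0,"tz":14,"wx":0,"wy":0,"wz":0,"gripper":0},
    {"tx":0,"ty":0,"tz":16,"wx":0,"wy":0,"wz":0,"gripper":0},
    {"tx":0,"ty":0,"tz":17,"wx":0,"wy":0,"wz":0,"gripper":0}
  ]
}}

```text
time: 43.93
position: [0.5803, -0.1931, 0.0814]
tool_rot: [-3.122, -0.332, 0.003]
ft_force: [-4.2, 2.0, 10.1]
grip_width: 0.004
grip_force: 5.4
```

Emit:
{"method": "jog_arm", "body": {
  "increments": [
    {"tx":0,"ty":0,"tz":1,"wx":0,"wy":0,"wz":0,"gripper":0},
    {"tx":0,"ty":0,"tz":2,"wx":0,"wy":0,"wz":0,"gripper":0},
    {"tx":0,"ty":0,"tz":3,"wx":0,"wy":0,"wz":0,"gripper":0},
    {"tx":0,"ty":0,"tz":4,"wx":0,"wy":0,"wz":0,"gripper":0},
    {"tx":0,"ty":0,"tz":4.5,"wx":0,"wy":0,"wz":0,"gripper":0}
  ]
}}

```text
time: 44.35
position: [0.5807, -0.1933, 0.0812]
tool_rot: [-3.12, -0.332, 0.0]
ft_force: [-12.2, 5.6, 32.4]
grip_width: 0.003
grip_force: 16.3
```

Emit:
{"method": "jog_arm", "body": {
  "increments": [
    {"tx":0,"ty":0,"tz":-8,"wx":0,"wy":0,"wz":0,"gripper":0},
    {"tx":0,"ty":0,"tz":-40,"wx":0,"wy":0,"wz":0,"gripper":0},
    {"tx":0,"ty":0,"tz":-80,"wx":0,"wy":0,"wz":0,"gripper":0},
    {"tx":0,"ty":0,"tz":-120,"wx":0,"wy":0,"wz":0,"gripper":0},
    {"tx":0,"ty":0,"tz":-150,"wx":0,"wy":0,"wz":0,"gripper":0}
  ]
}}

```text
time: 44.77
position: [0.5815, -0.1938, 0.2299]
tool_rot: [3.124, 0.333, 0.004]
ft_force: [1.7, -0.3, -0.3]
grip_width: 0.003
grip_force: 0.0
```

Emit:
{"method": "jog_arm", "body": {
  "increments": [
    {"tx":0,"ty":0,"tz":0,"wx":0,"wy":0,"wz":0,"gripper":0},
    {"tx":0,"ty":0,"tz":0,"wx":0,"wy":0,"wz":0,"gripper":0},
    {"tx":0,"ty":0,"tz":0,"wx":0,"wy":0,"wz":0,"gripper":0},
    {"tx":0,"ty":0,"tz":0,"wx":0,"wy":0,"wz":0,"gripper":0},
    {"tx":0,"ty":0,"tz":0,"wx":0,"wy":0,"wz":0,"gripper":0}
  ]
}}

```text
time: 45.18
position: [0.58, -0.1937, 0.2251]
tool_rot: [-3.123, -0.331, 0.005]
ft_force: [0.1, 0.0, 0.9]
grip_width: 0.005
grip_force: 0.0
```

```bash
python3 - <<'E'
from plan import *
b=base(0);d=im('scene');u,v=w2px(d,(*b,.06)).astype(int)
a=d['color'].copy()
q=np.array([w2px(d,(*cor(x,y),.011)) for x,y in((.086,.043),(.086,-.043),(-.086,-.043),(-.086,.043))]).round().astype(int)
cv2.imwrite('pics/k.png',cv2.resize(a[v-85:v+65,u-100:u+80],(720,600),interpolation=cv2.INTER_CUBIC))
print(((q-[u-100,v-85])*4).tolist())
E
```

```text
[[468, 312], [632, 404], [320, 612], [156, 496]]
```

View pics/k.png

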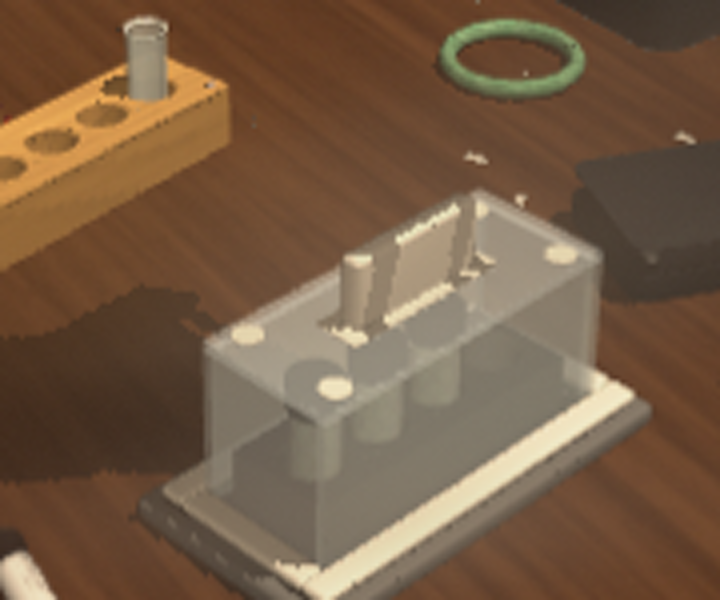

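The cover sits level and low on the base, with the flange close to the plate all round (corners near (635,390) and (315,595)). The three full vials stand upright under it and the empty one stands in the rack. I'm handing the job in.

```bash
python3 -c "
from bench import ctrl
print(ctrl.close_job())"
```

```text
the job is handed in; nothing more can be done
None
```

I handed the job in, with no verdict returned: three full vials are in the base, the one empty is in the rack, the cover is pressed down at all four corners and looks level in the last picture, and the arm is clear.

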